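# Make up the hose kit and the greasing kit

### The job

Make up the two service kits from the stock on the bench, each thing right down on its pocket floor, and leave the white vent filter and the green hex key set where they are. Hose kit, in the blue-floored tray: the spanner flat in its long pocket, lying the way the white outline shows (open jaw over the drawn open jaw), the white tape reel flat in the large round recess and the brass hose barb upright in the small one. Greasing kit, in the orange-floored tray: the red-lidded grease pot upright in the large round recess and the torch standing upright in the small one.

Things in the scene. Friction and masses are not known exactly. Their poses are not given: they have to be found in the camera images.
- hose_tray: Fixed hose kit tray, 150 (x) x 196 (y) mm: blue plate, 6 mm black foam on it, foam top z=10. Origin: centre of underside. Cut-outs, blue floor z=4, in tray frame: spanner pocket 40x172 along y, centre (-45,0), open finger scoop x -75..-4, y -30..30; white outline: ring at +y, jaw at -y. Round recesses: 68 mm at (36,50) for the reel, 36 mm at (36,-50) for the barb.
- grease_tray: Fixed greasing kit tray, 110 (x) x 196 (y) mm: orange plate with 6 mm of black foam on it, foam top at z=10 mm. Origin: centre of the underside, z up. Cut-outs with orange floor at z=4, in the tray frame: round recess 76 mm diameter centred at (0,46) for the grease pot, round recess 50 mm diameter centred at (0,-52) for the torch.
- spanner: Bright steel combination spanner lying flat, 159 mm long (y), 8 mm thick, heads up to 28 mm wide, shank up to 14 mm wide (x from -6 to 8 mm). Origin: centre of the underside, z up. The closed ring is at the +y end, the open jaw at the -y end.
- white_reel: White tape reel with a blue core, lying flat: disc of 52 mm diameter, 16 mm high. Origin: centre of the underside, z up.
- brass_barb: Brass hose barb standing on end, 21 mm diameter, 31 mm high. Origin: centre of the underside, z up.
- grease_pot: Round white pot with a red lid, standing upright: 61 mm diameter, 58 mm high. Origin: centre of the underside, z up.
- torch: Dark grey torch standing on its head, 35 mm diameter at the widest, 96 mm high. Origin: centre of the underside, z up.
- vent_filter: Bystander, not to be moved: white round spoked vent filter lying flat, 60 mm diameter, 25 mm high. Origin: centre of the underside.
- hexkey_set: Bystander, not to be moved: green folding hex key set, 36 x 88 x 24 mm, lying flat. Origin: centre of the underside.
Mind the look-alikes: they are no part of the job. Of the things that look like the grease_pot, the largest one is meant.

How it is judged (in metres and radians):
At the end, for the whole second after the job is handed in: Each thing lies in its own pocket: within 12 mm of the pocket centre along both tray axes, underside less than 3 mm above the pocket floor, tilted under 0.12 rad, released and at rest; the spanner within 0.2 rad of the pocket, its open jaw at the drawn jaw (x of spanner in the frame of hose_tray between -0.057 and -0.033 m and y of spanner in the frame of hose_tray between -0.012 and 0.012 m and z of spanner in the frame of hose_tray between 0.001 and 0.007 m and angle between each of spanner, white_reel, brass_barb, grease_pot, torch's own z axis and vertical below 0.12 rad and linear speed of each of spanner, white_reel, brass_barb, grease_pot, torch below 0.02 m/s and angular speed of each of spanner, white_reel, brass_barb, grease_pot, torch below 0.2 rad/s and angle between the y axis of spanner and the y axis of hose_tray, either way round below 0.2 rad and x of hose_tray in the frame of spanner above 0.02 m and x of white_reel in the frame of hose_tray between 0.024 and 0.048 m and y of white_reel in the frame of hose_tray between 0.038 and 0.062 m and z of white_reel in the frame of hose_tray between 0.001 and 0.007 m and x of brass_barb in the frame of hose_tray between 0.024 and 0.048 m and y of brass_barb in the frame of hose_tray between -0.062 and -0.038 m and z of brass_barb in the frame of hose_tray between 0.001 and 0.007 m and x of grease_pot in the frame of grease_tray between -0.012 and 0.012 m and y of grease_pot in the frame of grease_tray between 0.034 and 0.058 m and z of grease_pot in the frame of grease_tray between 0.001 and 0.007 m and x of torch in the frame of grease_tray between -0.012 and 0.012 m and y of torch in the frame of grease_tray between -0.064 and -0.04 m and z of torch in the frame of grease_tray between 0.001 and 0.007 m); the robot touches nothing.
It fails at once if the vent filter was moved by more than 25 mm (distance of vent_filter from where it was at the start of the episode above 0.025 m).
It fails at once if the hex key set was moved by more than 25 mm (distance of hexkey_set from where it was at the start of the episode above 0.025 m).
It also fails if it takes over 125 s, if anything falls off the work surface, if the arm or the gripper's body presses on something with over 40 N, if the wrist force passes 120 N, or if a joint passes its speed limit or range.

### The arm

A 6-joint arm with a two-finger parallel gripper is mounted at the origin on a cart in front of the work surface, level with it; the furniture and walls round the work are solid. World frame = base frame: x ahead of the robot, y to its left, z up, the work surface at z = 0. Lengths are in mm, angles in degrees, forces in N, time in s.
With the tool pointing down it reaches from about 300 to 850 mm from the base axis. Payload 4.2 kg.
Tool frame: the origin (TCP) lies at the very end of the fingers, on their centre line; the grasp point (between the pads) lies env.pinch_z behind it (env.pinch_z is the distance from the TCP to the grasp point, in mm); z points along the fingers, y is the line along which they close (so a half turn about z gives the same grasp; the last joint's range is limited). The gripper opens to 91 mm and grips with 3 to 60 N. Pads are 32 mm wide; open, the fingers measure 118 mm over their backs; the gripper's body (76 mm by 178 mm) begins 60 mm behind the grasp point.
Start: joints at [73.682, 18.312, 89.639, -0, 72.044, -1.146], TCP at [150.49, 554.978, 175.276] pointing down, gripper open.
Joint ranges: [-177.97, 177.97], [-48.28, 115.42], [12.27, 149.76], [-77.06, 257.06], [2.81, 150.46], [-146.56, 146.56]. Speed limits (degrees/s): [147.25, 147.25, 180, 180, 180, 180].

### API

Orientations are given as [roll, pitch, yaw] about the fixed x, y, z axes, in that order (R = Rz(yaw) Ry(pitch) Rx(roll)).
In Python, from workcell import state, vision, job_done, env gives the robot as it stands.
- The arm moves only by the tool servo_tool, never from a script. Its argument "rows" is a list of rows, each a list of 5 numbers: the shift along the tool's x, y, z scaled (see below), then the turn about the tool's z scaled (see below), then the opening, from 0 (shut) to 1 (fully open). A call has 1 to 20 rows; each row is the pose to reach, as a shift and turn from the pose commanded when the call began, along the tool's axes at that moment; what a row does not reach only later rows make up. The controller multiplies each number of a shift by 200 mm and each number of a turn by 90 degrees. A row lasts 1/12 s, in which the tool goes at most 41.7 mm and 7.16 degrees, less where a joint would pass 70% of its speed; a pose out of reach is approached as far as the arm can. A call with a number of a shift or a turn outside -1 to 1 is refused whole. A call with a gripper value outside its range is refused whole. The fingers move at their own pace and stop on an object; "force" is the grip in N (left out, the last holds). Time passes only in rows, so rows that repeat a pose let the fingers close. It gives the time, the measured TCP pose, the force, the opening and the grip force at its end, in the units of the state.
- state(): the state, without advancing time (a new reading comes with each control period).
- vision.grab_frame(name): name is "scene" or "side" or "wrist"; returns the picture (420x560x3 uint8, red, green, blue); there is no depth.
- vision.camera_info(name): a dict with "vertical_fov" (degrees; the focal length in pixels is half the picture's height over the tangent of half this angle, whatever the lens; pixels are square), "cx", "cy" (the principal point, pixels), "T" (4x4, takes a point from camera to world coordinates). Camera axes: x right, y up, looking along -z (the intrinsics and any distortion apply to the point x, -y, -z); pixel columns grow to the right and rows downward; lengths in mm; the calibration is good to about 2 mm. A picture is of the moment at which its call begins: read the wrist's pose just before it. camera_info takes no time and is no camera call; for the wrist camera it gives the pose at the moment of the call.
- job_done(): hands the job in; it is judged then, once.
The state is a dict: "time_s": time; "qpos": joint angles; "qvel": joint speeds; "effort": joint torques, N m; "ee_pos": TCP position; "ee_rot": TCP orientation; "force": force on the tool from outside, world axes, zero at the start; "torque": the same for the moment, N m; "gripper_width": finger opening in mm; "gripper_force": force on a finger pad.
Only numpy, scipy, OpenCV 4.12 (cv2) and the standard library are available. Lean on these libraries where they do the work, as an engineer would, in place of code of your own. Each camera call takes 0.05 s, during which the arm holds its last target. There are 200 camera calls.

## Working session

There is one attempt and no reset: what is moved stays moved. The work goes in short steps, Python scripts to look and compute and a tool call to move; the robot and the scene stay as the last step left them, time stands still between calls to the robot, and variables do not carry over. Pictures are saved under pics/ and viewed, at most 14 in all, crops included, and the job is handed in when it is done.

Besides the shell and the picture viewer there is one more tool, called after "Request:" as a command line: name --pt "numbers of a row" for each row, then --argument value for the rest. servo_tool: Moves the arm, as the interface text tells. Its arguments: {"type":"object","properties":{"rows":{"type":"array"},"force":{"type":"number"}},"required":["rows"]}

```bash
mkdir -p pics; ls; python3 - <<'E'
from workcell import state, vision, env
import cv2
print(state()); print(env.pinch_z)
for n in ("scene","side","wrist"):
    c=vision.camera_info(n);print(n,c)
    cv2.imwrite(f"pics/{n}0.png",cv2.resize(vision.grab_frame(n)[:,:,::-1],(800,600)))
E
```

```text
pics
{'time_s': 0.0, 'qpos': array([ 7.36820962e+01,  1.83514194e+01,  8.97088533e+01, -4.04564170e-04,
        7.20428291e+01, -1.14626448e+00]), 'qvel': array([-0.02946301,  0.06451809, -0.01699826, -0.03150946,  0.00931204,
       -0.05906266]), 'effort': array([ 7.73016927e-04, -4.12462986e+01, -2.31973690e+01,  7.28415954e-02,
        4.56521718e-02, -1.38842065e-04]), 'ee_pos': array([150.32299333, 554.39006031, 174.40598443]), 'ee_rot': array([-1.79896911e+02, -1.67797129e-03,  1.64828484e+02]), 'force': array([ 0.46538246, -0.17949468, -0.1388584 ]), 'torque': array([ 0.00121688, -0.03210304, -0.02590584]), 'gripper_force': 0.0, 'gripper_width': 91.1023331658066}
18.8
scene {'vertical_fov': 49.38384796639243, 'cx': 276.8738701102721, 'cy': 211.13056450802233, 'T': array([[ 8.78939287e-01,  3.68856520e-01, -3.02341854e-01,
         2.43257290e+02],
       [-4.76769648e-01,  6.62906144e-01, -5.77274759e-01,
        -5.51512117e+02],
       [-1.25072856e-02,  6.51536884e-01,  7.58513847e-01,
         7.58807371e+02],
       [ 0.00000000e+00,  0.00000000e+00,  0.00000000e+00,
   
[... 201 characters left out ...]
2],
       [-5.03056478e-01,  5.23820471e-01, -6.87420028e-01,
        -7.14613016e+02],
       [ 1.64488838e-03,  7.95970486e-01,  6.05333197e-01,
         6.75660664e+02],
       [ 0.00000000e+00,  0.00000000e+00,  0.00000000e+00,
         1.00000000e+00]])}
wrist {'vertical_fov': 71.21272236409106, 'cx': 279.5027079376603, 'cy': 215.11140937086122, 'T': array([[ 2.62146801e-01, -9.31526319e-01, -2.52066998e-01,
         7.79139944e+01],
       [ 9.65025922e-01,  2.52502708e-01,  7.04794411e-02,
         5.74888953e+02],
       [-2.00585481e-03, -2.61727147e-01,  9.65139822e-01,
         3.83937794e+02],
       [ 0.00000000e+00,  0.00000000e+00,  0.00000000e+00,
         1.00000000e+00]])}
```

View pics/scene0.png

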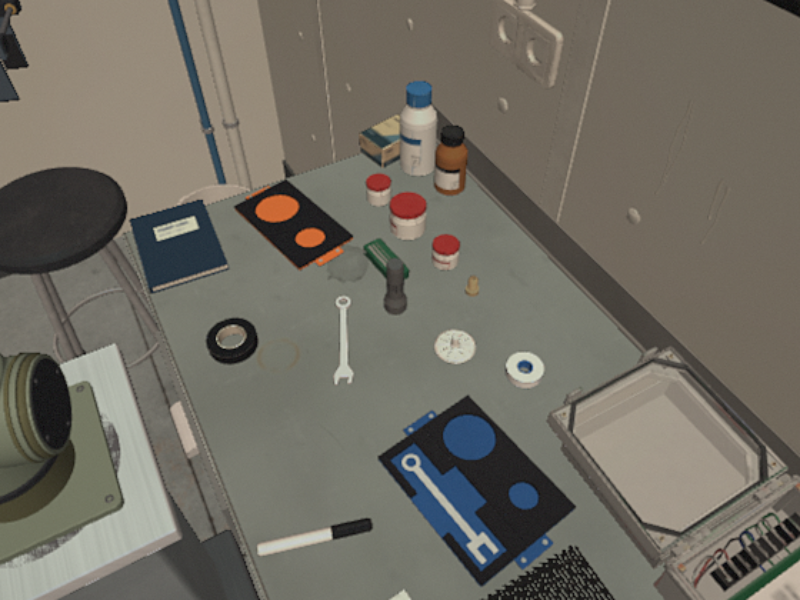

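View pics/side0.png

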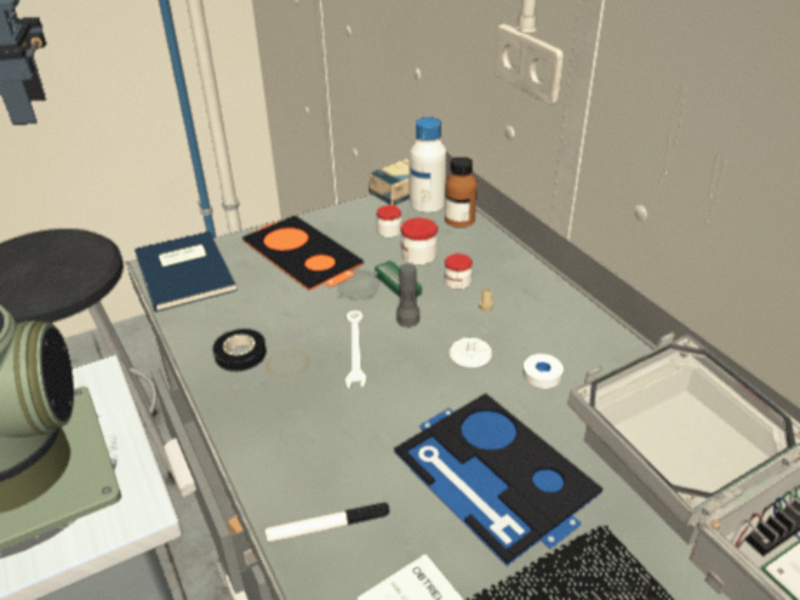

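View pics/wrist0.png

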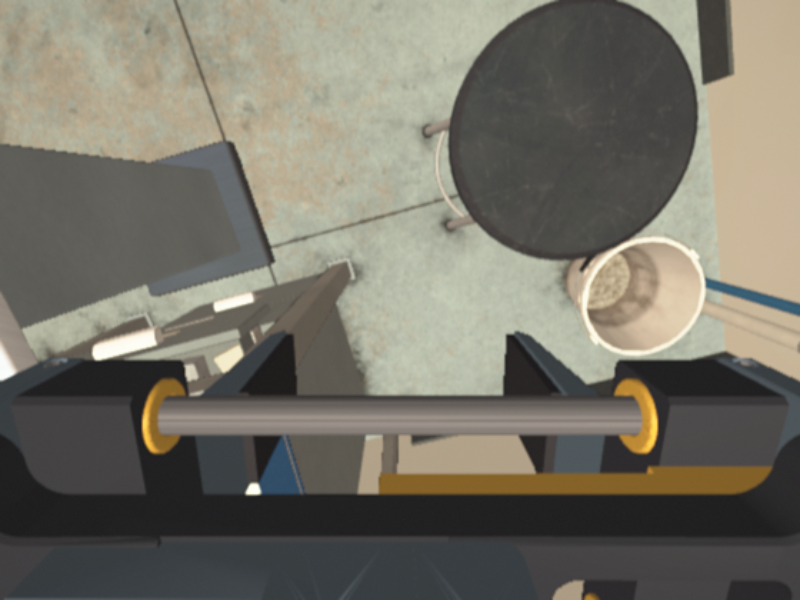

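Scene picture (800x600 px): spanner ring (343,301), jaw (343,376). White reel with blue core (524,370); the black reel at (232,340) is a look-alike, and the vent filter is at (455,346). Barb (472,286), torch base about (396,303). The red-lidded pots are at (378,190), (408,215) and (445,252), and the middle one is clearly the largest. Hose recesses are at (469,437) and (523,495), grease recesses at (277,208) and (310,238).

```bash
cat > h.py <<'E'
import numpy as np, cv2
from workcell import state, vision, env
def ray(ci,u,v):
    f=210/np.tan(np.radians(ci["vertical_fov"]/2)); T=np.array(ci["T"])
    d=T[:3,:3]@np.array([(u-ci["cx"])/f,-(v-ci["cy"])/f,-1]); return T[:3,3],d
def onz(ci,u,v,z):
    o,d=ray(ci,u,v); return (o+d*(z-o[2])/d[2])[:2]
def proj(ci,p):
    f=210/np.tan(np.radians(ci["vertical_fov"]/2)); T=np.array(ci["T"])
    c=T[:3,:3].T@(np.array(p)-T[:3,3]); return np.array([ci["cx"]+f*c[0]/-c[2],ci["cy"]-f*c[1]/-c[2]])
def tool(p,yaw=None):
    "shift (scaled) from present measured pose to TCP world p, tool down"
    from scipy.spatial.transform import Rotation as R
    s=state(); Rm=R.from_euler('xyz',s["ee_rot"],degrees=True).as_matrix()
    return Rm.T@(np.array(p)-s["ee_pos"])/200
E
python3 - <<'E'
from h import *
F={"ring":(343,301,8,355,316),"jaw":(343,374,8,355,378),"reel":(524,367,16,543,368),"vent":(455,343,25,470,348),
"barbbase":(472,292,0,486,306),"torchbase":(396,305,5,408,318),"potlid":(408,204,58,419,229),"lid2":(378,182,0,389,213),"lid3":(446,243,0,458,263),
"hexkey":(386,258,24,397,279),"hbig":(469,437,4,488,430),"hsmall":(523,495,4,547,481),"gbig":(277,208,4,286,239),"gsmall":(310,238,4,320,263),
"hc1":(466,396,10,487,395),"hc2":(575,507,10,602,488),"hc3":(482,584,10,507,559),"hc4":(379,457,10,395,451),"gc1":(285,181,10,296,216),"gc2":(352,236,10,363,260),"gc3":(301,268,10,312,287),"gc4":(235,209,10,244,238)}
a,b=vision.camera_info("scene"),vision.camera_info("side")
for k,(u,v,z,p,q) in F.items():
    o1,d1=ray(a,u*.7,v*.7);o2,d2=ray(b,p*.7,q*.7)
    t=np.linalg.lstsq(np.c_[d1,-d2],o2-o1,rcond=None)[0]
    print(k,onz(a,u*.7,v*.7,z).round(),onz(b,p*.7,q*.7,z).round(),((o1+t[0]*d1+o2+t[1]*d2)/2).round())
E
```

```text
ring [473.  60.] [474.  58.] [474.  61.   6.]
jaw [416. -61.] [415. -61.] [416. -59.   6.]
reel [ 637. -177.] [ 638. -178.] [ 639. -176.   14.]
vent [ 572. -101.] [ 570. -103.] [576. -96.  17.]
barbbase [659. -14.] [661. -10.] [652. -23.  12.]
torchbase [541.  16.] [541.  18.] [539.  13.   9.]
potlid [640. 156.] [638. 152.] [645. 165.  49.]
lid2 [655. 294.] [665. 309.] [633. 249.  40.]
lid3 [680.  98.] [687. 109.] [663.  72.  30.]
hexkey [566.  95.] [562.  90.] [572. 108.   9.]
hbig [ 517. -226.] [ 518. -224.] [ 515. -228.   10.]
hsmall [ 532. -324.] [ 532. -323.] [ 531. -324.    6.]
gbig [466. 313.] [467. 314.] [465. 308.   8.]
gsmall [486. 215.] [488. 218.] [484. 208.  11.]
hc1 [ 545. -175.] [ 548. -178.] [ 547. -175.    8.]
hc2 [ 575. -368.] [ 576. -366.] [ 572. -369.   17.]
hc3 [ 429. -388.] [ 430. -386.] [ 427. -390.   18.]
hc4 [ 401. -198.] [ 399. -200.] [ 403. -194.    2.]
gc1 [504. 368.] [508. 368.] [503. 356.  18.]
gc2 [547. 180.] [549. 182.] [544. 172.  18.]
gc3 [444. 153.] [447. 155.] [443. 146.  17.]
gc4 [400. 339.] [403. 344.] [397. 322.  24.]
```

Request:
servo_tool --pt "-0.95 -1 -0.38 0.9 1" --pt "-0.95 -1 -0.38 0.9 1" --pt "-0.95 -1 -0.38 0.9 1" --pt "-0.95 -1 -0.38 0.9 1" --pt "-0.95 -1 -0.38 0.9 1" --pt "-0.95 -1 -0.38 0.9 1" --pt "-0.95 -1 -0.38 0.9 1" --pt "-0.95 -1 -0.38 0.9 1" --pt "-0.95 -1 -0.38 0.9 1" --pt "-0.95 -1 -0.38 0.9 1" --pt "-0.95 -1 -0.38 0.9 1" --pt "-0.95 -1 -0.38 0.9 1" --pt "-0.95 -1 -0.38 0.9 1"

```text
time_s: 1.23
ee_pos: [281.4, 312.0, 251.1]
ee_rot: [-180.0, 0.0, 83.8]
force: [-0.8, -0.0, -0.5]
gripper_width: 91.3
gripper_force: 0.0
```

```bash
cat >> h.py <<'E'
def go(x,y,z,yaw,s=None):
    "numbers for servo row: target TCP and yaw, from measured pose"
    s=s or state(); p=s["ee_pos"]; w=s["ee_rot"][2]; c,n=np.cos(np.radians(w)),np.sin(np.radians(w))
    dx,dy=x-p[0],y-p[1]; t=(w-yaw+180)%360-180
    r=np.array([c*dx+n*dy,n*dx-c*dy,p[2]-z])/200
    print("at",p.round(1),round(w,1),"row",r.round(3),round(t/90,3),"nrows",int(np.ceil(max(np.linalg.norm(r)*200/41.7,abs(t)/7.16))))
E
python3 - <<'E'
from h import *
go(425,-10,255,0)
a,b=vision.camera_info("scene"),vision.camera_info("side")
for n,u,v,z in(("amber",450,190,0),("ambertop",452,130,130),("white",417,172,0),("box",382,162,0),("hinge case",550,410,40)): print(n,onz(a,u*.7,v*.7,z).round())
E
```

```text
at [281.4 312.  251.1] 83.8 row [-1.523  0.888 -0.02 ] 0.931 nrows 12
amber [757. 211.]
ambertop [751. 208.]
white [731. 284.]
box [688. 342.]
hinge case [ 614. -259.]
```

Request:
servo_tool --pt "-1 0.6 0 0.7 1" --pt "-1 0.6 0 0.7 1" --pt "-1 0.6 0 0.7 1" --pt "-1 0.6 0 0.7 1" --pt "-1 0.6 0 0.7 1" --pt "-1 0.6 0 0.7 1" --pt "-1 0.6 0 0.7 1" --pt "-1 0.6 0 0.7 1" --pt "-1 0.6 0 0.7 1"

```text
time_s: 1.98
ee_pos: [379.4, 99.8, 251.0]
ee_rot: [-180.0, 0.0, 20.5]
force: [-0.9, -0.1, -0.3]
gripper_width: 91.0
gripper_force: 0.0
```

```bash
python3 - <<'E'
from h import *
go(425,-10,255,0)
E
```

```text
at [379.4  99.8 251. ] 20.5 row [ 0.022  0.594 -0.02 ] 0.227 nrows 3
```

Request:
servo_tool --pt "0.022 0.594 -0.02 0.228 1" --pt "0.022 0.594 -0.02 0.228 1" --pt "0.022 0.594 -0.02 0.228 1" --pt "0.022 0.594 -0.02 0.228 1" --pt "0.022 0.594 -0.02 0.228 1" --pt "0.022 0.594 -0.02 0.228 1"

```text
time_s: 2.48
ee_pos: [425.2, -8.6, 254.9]
ee_rot: [-180.0, 0.1, 0.4]
force: [0.6, 0.2, -0.6]
gripper_width: 91.0
gripper_force: 0.0
```

```bash
python3 - <<'E'
from h import *
import pickle
ci=vision.camera_info("wrist"); im=vision.grab_frame("wrist"); pickle.dump((ci,im),open("w1.pkl","wb"))
print(state()["ee_pos"],state()["ee_rot"])
cv2.imwrite("pics/w1.png",cv2.resize(im[:,:,::-1],(800,600),interpolation=cv2.INTER_CUBIC))
E
```

```text
[425.13162379  -8.17791718 255.038948  ] [-1.79958615e+02  4.03440192e-02  4.24725541e-01]
```

View pics/w1.png

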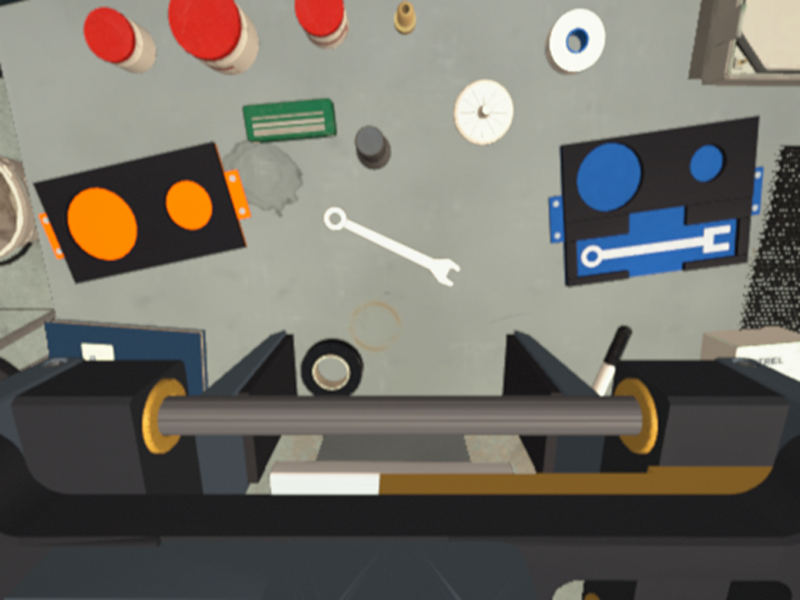

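Wrist picture: red-lidded pots at (110,35), (205,25) and (322,12), with the middle one clearly the largest. Barb (405,17), reel with blue core (577,42), vent filter (484,112), hex keys (290,120), torch top (370,139). Spanner ring (335,218), jaw about (445,270). Grease recesses (102,223) and (189,205), hose recesses (608,177) and (707,162).

```bash
python3 - <<'E'
from h import *
import pickle
ci,im=pickle.load(open("w1.pkl","rb"))
P={"ring":(335,218,8),"jaw":(444,270,8),"shank1":(360,231,8),"shank2":(425,261,8),"reel":(576,40,16),"barbtop":(404,8,31),"barbbase":(405,28,0),"torchtop":(370,139,96),"torchbase":(378,154,0),
"hbig":(608,177,4),"hsmall":(707,162,4),"hc1":(560,145,10),"hc2":(759,117,10),"hc3":(747,261,10),"hc4":(568,286,10),"gbig":(102,223,4),"gsmall":(189,205,4),"gc1":(35,184,10),"gc2":(214,143,10),"gc3":(246,246,10),"gc4":(77,283,10),
"potlid":(205,25,58),"lid1":(109,35,35),"lid3":(321,14,35),"vent":(484,112,20),"olr":(592,256,4),"olj":(720,238,4)}
for k,(u,v,z) in P.items(): print(k,onz(ci,u*.7,v*.7,z).round(1))
s=vision.grab_frame("scene"); w=vision.grab_frame("wrist")
A=cv2.resize(s[105:230,230:400],None,fx=3.2,fy=3.2); B=cv2.resize(w[0:60,30:300],(544,121*1))
cv2.imwrite("pics/pots.png",np.vstack([A,B])[:,:,::-1])
E
```

```text
ring [471.6  61.2]
jaw [416.1 -57. ]
shank1 [458.   34.8]
shank2 [426.  -35.9]
reel [ 638.1 -173.2]
barbtop [657.8 -10.5]
barbbase [652.4 -11.9]
torchtop [540.5  17. ]
torchbase [536.9  15.2]
hbig [ 515.2 -226.2]
hsmall [ 530.7 -327. ]
hc1 [ 545.8 -170.3]
hc2 [ 573.2 -366.3]
hc3 [ 428.5 -386.9]
hc4 [ 399.4 -194.9]
gbig [464.5 313.7]
gsmall [484.  217.3]
gc1 [504.5 372. ]
gc2 [545.6 181.2]
gc3 [441.4 158.1]
gc4 [399.4 349. ]
potlid [634.4 158.5]
lid1 [633.7 255.4]
lid3 [651.3  63.4]
vent [574.4 -89.4]
olr [ 432. -220.]
olj [ 452.5 -356.9]
```

View pics/pots.png

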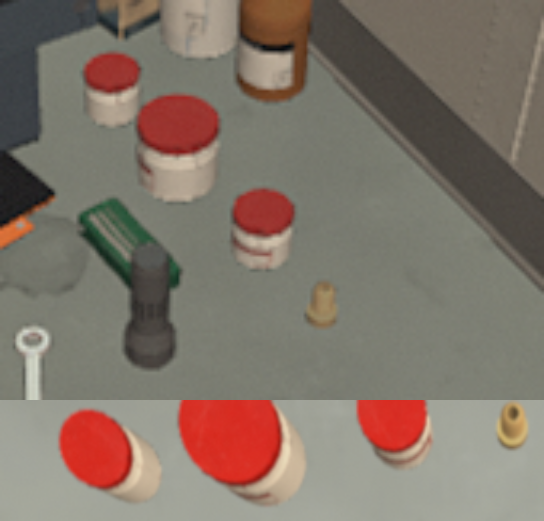

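The crop confirms that the middle pot is clearly the largest of the three; its lid is at about (205,25) in the wrist view. I'm going to it first.

Request:
servo_tool --pt "1 -0.82 0.675 -0.99 1" --pt "1 -0.82 0.675 -0.99 1" --pt "1 -0.82 0.675 -0.99 1" --pt "1 -0.82 0.675 -0.99 1" --pt "1 -0.82 0.675 -0.99 1" --pt "1 -0.82 0.675 -0.99 1" --pt "1 -0.82 0.675 -0.99 1" --pt "1 -0.82 0.675 -0.99 1" --pt "1 -0.82 0.675 -0.99 1" --pt "1 -0.82 0.675 -0.99 1" --pt "1 -0.82 0.675 -0.99 1" --pt "1 -0.82 0.675 -0.99 1" --pt "1 -0.82 0.675 -0.99 1" --pt "1 -0.82 0.675 -0.99 1" --pt "1 -0.82 0.675 -0.99 1"

```text
time_s: 3.88
ee_pos: [624.3, 157.2, 120.3]
ee_rot: [-180.0, -0.0, 89.4]
force: [0.5, 0.1, 0.3]
gripper_width: 91.4
gripper_force: 0.0
```

```bash
python3 - <<'E'
from h import *
go(637,156,14,90)
E
```

```text
at [624.3 157.2 120.3] 89.4 row [-0.005  0.064  0.532] -0.006 nrows 3
```

Request:
servo_tool --pt "-0.005 0.064 0 0 1" --pt "-0.005 0.064 0.1 0 1" --pt "-0.005 0.064 0.2 0 1" --pt "-0.005 0.064 0.3 0 1" --pt "-0.005 0.064 0.4 0 1" --pt "-0.005 0.064 0.48 0 1" --pt "-0.005 0.064 0.53 0 1" --pt "-0.005 0.064 0.53 0 1" --pt "-0.005 0.064 0.53 0 0" --pt "-0.005 0.064 0.53 0 0" --pt "-0.005 0.064 0.53 0 0" --pt "-0.005 0.064 0.53 0 0" --pt "-0.005 0.064 0.53 0 0" --pt "-0.005 0.064 0.53 0 0" --pt "-0.005 0.064 0.53 0 0" --pt "-0.005 0.064 0.53 0 0" --force 25

```text
time_s: 5.22
ee_pos: [638.7, 155.2, 15.4]
ee_rot: [179.8, -0.0, 89.4]
force: [1.0, -0.8, 5.6]
gripper_width: 61.3
gripper_force: 25.0
```

```bash
python3 - <<'E'
from h import *
s=state();print(s["force"],s["gripper_width"],s["gripper_force"])
go(464,310,110,90)
w=vision.grab_frame("wrist"); cv2.imwrite("pics/w2.png",w[:,:,::-1])
E
```

```text
[ 1.00730718 -0.80006172  5.57052983] 61.32101820164526 25.002822428941727
at [638.7 155.2  15.4] 89.4 row [ 0.765 -0.881 -0.473] -0.007 nrows 7
```

View pics/w2.png

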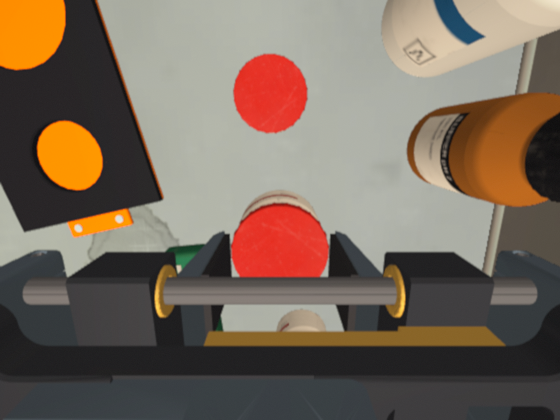

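The big pot is held (61.3 mm). I'll find its offset in y from the top edge of the lid at (279,204), and lift.

Request:
servo_tool --pt "0 0 -0.12 0 0" --pt "0 0 -0.24 0 0" --pt "0 0 -0.4 0 0" --pt "0 0 -0.48 0 0" --pt "0 0 -0.48 0 0" --pt "0 0 -0.48 0 0"

```text
time_s: 5.77
ee_pos: [637.2, 154.9, 110.1]
ee_rot: [-180.0, -0.0, 89.4]
force: [-0.4, 0.8, -1.6]
gripper_width: 61.4
gripper_force: 25.0
```

```bash
python3 - <<'E'
from h import *
ci=vision.camera_info("wrist"); w=vision.grab_frame("wrist"); s=state()
hsv=cv2.cvtColor(w,cv2.COLOR_RGB2HSV); m=(((hsv[...,0]<8)|(hsv[...,0]>172))&(hsv[...,1]>150)&(hsv[...,2]>90))
col=m[150:270,270:290].mean(1); r=150+np.argmax(col>.5); print("lid top row",r, s["gripper_width"],s["force"])
p=onz(ci,280,r,58+s["ee_pos"][2]-15); print("lid edge",p,"offset of pot in y",p[1]-30.5-s["ee_pos"][1])
m=(hsv[...,0]>8)&(hsv[...,0]<18)&(hsv[...,1]>200)&(hsv[...,2]>120)
n,l,st,c=cv2.connectedComponentsWithStats(m.astype(np.uint8))
for i in range(1,n):
    if st[i,4]>400: print(st[i],onz(ci,*c[i],4))
E
```

```text
lid top row 204 60.953980552715045 [-0.75463364 -0.3501652  -1.03320733]
lid edge [636.63991086 190.64883679] offset of pot in y 5.470192406117235
[ 59   3  78  88 446] [458.80134462 315.60734456]
[ 390  111   66   67 1913] [779.01595212 218.75338148]
```

Request:
servo_tool --pt "0.2 -0.84 -0.2 0 0" --pt "0.2 -0.84 -0.2 0 0" --pt "0.2 -0.84 -0.2 0 0" --pt "0.2 -0.84 -0.2 0 0" --pt "0.2 -0.84 -0.2 0 0" --pt "0.2 -0.84 -0.2 0 0" --pt "0.2 -0.84 -0.2 0 0"

```text
time_s: 6.4
ee_pos: [469.7, 196.5, 149.2]
ee_rot: [-179.9, 0.0, 89.5]
force: [0.5, 0.4, -0.4]
gripper_width: 60.9
gripper_force: 25.0
```

```bash
cat >> h.py <<'E'
def blobs(w,ci,lo,hi,z,amin=400):
    hsv=cv2.cvtColor(w,cv2.COLOR_RGB2HSV); m=cv2.inRange(hsv,lo,hi)
    for c in cv2.findContours(m,cv2.RETR_EXTERNAL,cv2.CHAIN_APPROX_NONE)[0]:
        if cv2.contourArea(c)>amin:
            P=np.array([onz(ci,*p[0],z) for p in c],dtype=np.float32); (x,y),d,a=cv2.fitEllipse(P)
            (mx,my),r=cv2.minEnclosingCircle(P)
            print("box",cv2.boundingRect(c),"ell",round(x,1),round(y,1),np.round(d,1),"circ",round(mx,1),round(my,1),round(r,1))
E
python3 - <<'E'
from h import *
ci=vision.camera_info("wrist"); w=vision.grab_frame("wrist"); s=state(); print(s["ee_pos"],s["gripper_width"])
blobs(w,ci,(8,200,120),(18,255,255),4)
cv2.imwrite("pics/w3.png",w[:,:,::-1])
go(464,306,110,90)
E
```

```text
[470.52194053 196.4123118  149.0744894 ] 61.652063858744064
box (537, 177, 23, 34) ell 801.3 196.9 [27.9 40.2] circ 804.8 197.1 22.1
box (241, 60, 68, 73) ell 463.7 312.6 [76.1 76.2] circ 463.8 312.5 38.7
at [470.5 196.4 149.1] 89.4 row [ 0.548 -0.038  0.195] -0.007 nrows 3
```

View pics/w3.png

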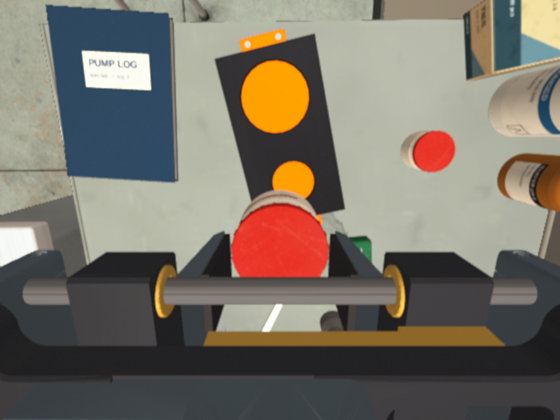

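Request:
servo_tool --pt "0.558 -0.034 0.1 0 0" --pt "0.558 -0.034 0.2 0 0" --pt "0.558 -0.034 0.3 0 0" --pt "0.558 -0.034 0.4 0 0" --pt "0.558 -0.034 0.45 0 0" --pt "0.558 -0.034 0.5 0 0" --pt "0.558 -0.034 0.55 0 0" --pt "0.558 -0.034 0.58 0 0" --pt "0.558 -0.034 0.61 0 0" --pt "0.558 -0.034 0.63 0 0" --pt "0.558 -0.034 0.645 0 0" --pt "0.558 -0.034 0.645 0 0" --pt "0.558 -0.034 0.645 0 0"

```text
time_s: 7.53
ee_pos: [464.6, 308.4, 21.7]
ee_rot: [180.0, -0.0, 89.4]
force: [-0.0, -0.3, -1.4]
gripper_width: 60.7
gripper_force: 25.0
```

```bash
python3 - <<'E'
from h import *
go(463.7,308,19.5,90)
E
```

```text
at [464.6 308.4  21.7] 89.4 row [-0.002 -0.005  0.011] -0.007 nrows 1
```

Request:
servo_tool --pt "0 0 0.011 0 0" --pt "0 0 0.012 0 0" --pt "0 0 0.012 0 0" --pt "0 0 0.012 0 1" --pt "0 0 0.012 0 1" --pt "0 0 0.012 0 1" --pt "0 0 0.012 0 1" --pt "0 0 0.012 0 1" --pt "0 0 0.012 0 1" --pt "0 0 -0.1 0 1" --pt "0 0 -0.25 0 1" --pt "0 0 -0.45 0 1" --pt "0 0 -0.64 0 1" --pt "0 0 -0.64 0 1"

```text
time_s: 8.7
ee_pos: [468.6, 311.1, 157.2]
ee_rot: [179.3, -0.5, 89.4]
force: [0.6, -0.4, 0.6]
gripper_width: 91.3
gripper_force: 0.0
```

```bash
python3 - <<'E'
from h import *
a=vision.camera_info("scene");im=vision.grab_frame("scene");s=state();print(s["force"],s["gripper_width"])
blobs(im[:,:],a,(172,120,60),(180,255,255),62,150); blobs(im,a,(0,150,60),(6,255,255),62,150)
im2=vision.grab_frame("side")
cv2.imwrite("pics/s3.png",np.hstack([cv2.resize(im[90:230,100:300],(400,280)),cv2.resize(im2[120:260,120:320],(400,280))])[:,:,::-1])
go(540,16,45,0)
E
```

```text
[ 0.85775231  0.18954132 -0.44134824] 91.0275921328181
box (303, 164, 19, 14) ell 642.3 43.4 [38.8 40.6] circ 642.1 43.4 21.6
box (178, 121, 25, 17) ell 463.9 307.0 [56.9 61.6] circ 463.1 307.5 31.9
at [465.2 308.9 151. ] 89.4 row [-1.46   0.389  0.53 ] 0.993 nrows 13
```

View pics/s3.png

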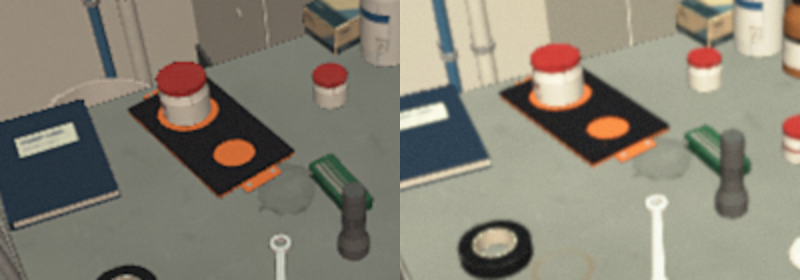

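The pot sits in its recess, with orange visible all round its foot. Torch next.

Request:
servo_tool --pt "-1 0.27 -0.1 0 0.7" --pt "-1 0.27 -0.1 0 0.7" --pt "-1 0.27 -0.1 0 0.7" --pt "-1 0.27 -0.1 0 0.7" --pt "-1 0.27 -0.1 0 0.7" --pt "-1 0.27 -0.1 0 0.7" --pt "-1 0.27 -0.1 0 0.7"

```text
time_s: 9.38
ee_pos: [515.7, 105.8, 167.6]
ee_rot: [-179.8, 0.0, 89.2]
force: [0.2, -0.5, 0.1]
gripper_width: 63.8
gripper_force: 0.0
```

```bash
python3 - <<'E'
from h import *
ci=vision.camera_info("wrist"); w=vision.grab_frame("wrist");cv2.imwrite("pics/w4.png",w[:,:,::-1])
go(540,16,45,89.4)
E
```

```text
at [515.4 107.2 167.7] 89.3 row [-0.454  0.129  0.613] -0.001 nrows 4
```

Request:
servo_tool --pt "-0.454 0.129 0 0 0.7" --pt "-0.454 0.129 0 0 0.7" --pt "-0.454 0.129 0 0 0.7" --pt "-0.454 0.129 0 0 0.7" --pt "-0.454 0.129 0.12 0 0.7" --pt "-0.454 0.129 0.24 0 0.7" --pt "-0.454 0.129 0.36 0 0.7" --pt "-0.454 0.129 0.48 0 0.7" --pt "-0.454 0.129 0.58 0 0.7" --pt "-0.454 0.129 0.613 0 0.7" --pt "-0.454 0.129 0.613 0 0.7" --pt "-0.454 0.129 0.613 0 0" --pt "-0.454 0.129 0.613 0 0" --pt "-0.454 0.129 0.613 0 0" --pt "-0.454 0.129 0.613 0 0" --pt "-0.454 0.129 0.613 0 0" --pt "-0.454 0.129 0.613 0 0" --pt "-0.454 0.129 0.613 0 0" --force 20

```text
time_s: 10.93
ee_pos: [541.4, 16.7, 47.0]
ee_rot: [180.0, -0.0, 89.4]
force: [-0.2, 0.8, 1.2]
gripper_width: 22.7
gripper_force: 20.0
```

```bash
python3 - <<'E'
from h import *
ci=vision.camera_info("wrist"); w=vision.grab_frame("wrist");cv2.imwrite("pics/w4.png",w[:,:,::-1])
go(484,216.6,150,89.4)
E
```

```text
at [541.5  16.6  47. ] 89.4 row [ 0.997 -0.298 -0.515] -0.0 nrows 6
```

View pics/w4.png

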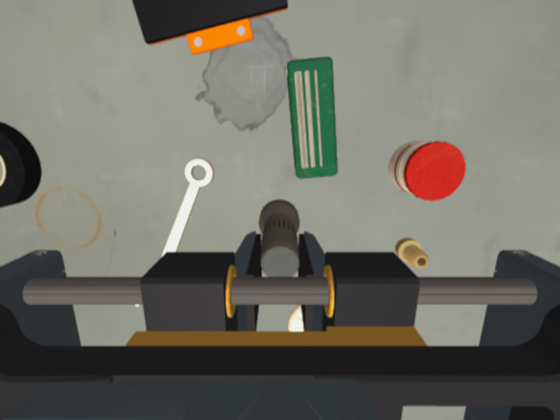

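The torch is held by its tube (22.7 mm), with its top disc centred at about (280,261).

Request:
servo_tool --pt "0 0 -0.12 0 0" --pt "0 0 -0.3 0 0" --pt "0 0 -0.5 0 0" --pt "0 0 -0.62 0 0" --pt "0.5 -0.15 -0.62 0 0" --pt "0.5 -0.15 -0.62 0 0" --pt "0.5 -0.15 -0.62 0 0" --pt "0.5 -0.15 -0.62 0 0" --pt "0.5 -0.15 -0.62 0 0"

```text
time_s: 11.73
ee_pos: [511.6, 117.6, 170.3]
ee_rot: [-180.0, 0.0, 89.5]
force: [0.6, -1.3, -1.0]
gripper_width: 22.5
gripper_force: 19.9
```

```bash
python3 - <<'E'
from h import *
ci=vision.camera_info("wrist"); w=vision.grab_frame("wrist"); s=state(); dz=s["ee_pos"][2]-47
print(s["gripper_width"], "top",onz(ci,280,261,96+dz)-s["ee_pos"][:2],"headfront",onz(ci,280,200,12+dz)-s["ee_pos"][:2])
blobs(w,ci,(8,200,120),(18,255,255),4)
go(484,216.6,150,89.4)
cv2.imwrite("pics/w5.png",w[:,:,::-1])
E
```

```text
23.019097385626516 top [-1.29589089  3.68047353] headfront [-1.13611689 22.26380905]
box (237, 92, 42, 45) ell 484.2 216.5 [50.2 50.3] circ 484.2 216.5 25.7
box (497, 73, 61, 60) ell 813.0 223.6 [59.7 73.5] circ 811.1 226.7 39.6
box (203, 0, 69, 62) ell 462.8 314.4 [72.1 73.2] circ 463.4 312.6 38.6
at [512.  116.8 170.3] 89.5 row [ 0.498 -0.145  0.102] 0.001 nrows 3
```

Request:
servo_tool --pt "0.476 -0.139 0 0 0" --pt "0.476 -0.139 0 0 0" --pt "0.476 -0.139 0.1 0 0" --pt "0.476 -0.139 0.2 0 0" --pt "0.476 -0.139 0.3 0 0" --pt "0.476 -0.139 0.4 0 0" --pt "0.476 -0.139 0.47 0 0" --pt "0.476 -0.139 0.52 0 0" --pt "0.476 -0.139 0.55 0 0" --pt "0.476 -0.139 0.575 0 0" --pt "0.476 -0.139 0.59 0 0" --pt "0.476 -0.139 0.59 0 0" --pt "0.476 -0.139 0.59 0 0"

```text
time_s: 12.87
ee_pos: [486.7, 213.4, 54.5]
ee_rot: [179.8, -0.1, 89.4]
force: [-1.0, 1.4, 4.5]
gripper_width: 22.8
gripper_force: 20.1
```

```bash
python3 - <<'E'
from h import *
go(485,212.3,51,89.4); print(state()["force"],state()["gripper_width"])
E
```

```text
at [486.7 213.4  54.5] 89.4 row [-0.006 -0.008  0.018] -0.0 nrows 1
[-0.96344461  1.44795801  4.46491737] 22.83698190544162
```

Request:
servo_tool --pt "-0.005 -0.006 0.005 0 0" --pt "-0.005 -0.006 0.01 0 0" --pt "-0.005 -0.006 0.015 0 0" --pt "-0.005 -0.006 0.015 0 0"

```text
time_s: 13.2
ee_pos: [487.3, 214.3, 53.9]
ee_rot: [179.6, -0.4, 89.3]
force: [-2.0, 4.2, 16.6]
gripper_width: 22.8
gripper_force: 20.6
```

```bash
python3 - <<'E'
from h import *
go(485,212.3,51,89.4); print(state()["force"],state()["gripper_width"])
a=vision.camera_info("scene");b=vision.camera_info("side")
im=vision.grab_frame("scene");im2=vision.grab_frame("side")
cv2.imwrite("pics/s5.png",np.hstack([cv2.resize(im[110:210,150:270],(400,333)),cv2.resize(im2[130:230,160:280],(400,333))])[:,:,::-1])
E
```

```text
at [487.3 214.3  53.9] 89.3 row [-0.01  -0.011  0.015] -0.001 nrows 1
[-2.03185777  4.1961319  16.64271181] 22.84147355862802
```

View pics/s5.png

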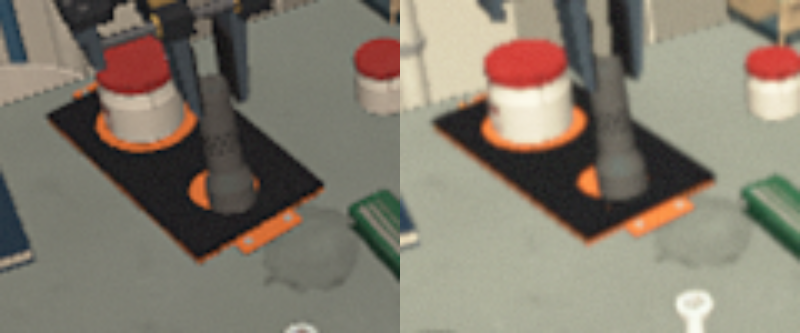

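```bash
python3 - <<'E'
from h import *
a=vision.camera_info("scene");b=vision.camera_info("side")
for x,y in((484.2,216.5),(487,214.3)):
  for z in (4,7,103): print(x,y,z,((proj(a,(x,y,z))-[150,110])/.3).round(),((proj(b,(x,y,z))-[160,130])/.3+[400,0]).round())
E
```

```text
484.2 216.5 4 [220. 189.] [610. 183.]
484.2 216.5 7 [220. 186.] [609. 179.]
484.2 216.5 103 [203.  81.] [597.  60.]
487 214.3 4 [225. 189.] [615. 183.]
487 214.3 7 [225. 186.] [614. 179.]
487 214.3 103 [209.  81.] [602.  60.]
```

```bash
cat > occ.py <<'E'
from h import *
def fit(cams,cx,cy,R,lo,hi,r,h,z0,rng=12):
    g=np.arange(-R+1,R,1.5); X,Y=np.meshgrid(g,g); k=X**2+Y**2<(R-1)**2; P=np.c_[X[k]+cx,Y[k]+cy]
    D=[]
    for n,sh in cams:
        ci=vision.camera_info(n); m=cv2.inRange(cv2.cvtColor(vision.grab_frame(n),cv2.COLOR_RGB2HSV),lo,hi)
        C=np.array(ci["T"])[:3,3]; uv=np.array([proj(ci,(*p,4)) for p in P])+sh
        vis=m[np.clip(uv[:,1].round().astype(int),0,419),np.clip(uv[:,0].round().astype(int),0,559)]>0
        d=(C[:2]-P)/(C[2]-4); lip=np.hypot(*(P+6*d-[cx,cy]).T)<R-.5
        D.append((vis[lip],P[lip],d[lip]));print(n,"visible frac",vis[lip].mean().round(2))
    best=[]
    for ax in np.arange(-rng,rng+.1,1):
        for ay in np.arange(-rng,rng+.1,1):
            e=0
            for v,p,d in D:
                oc=np.zeros(len(p),bool)
                for z in np.arange(z0,z0+h,3): oc|=np.hypot(*(p+(z-4)*d-[cx+ax,cy+ay]).T)<r
                e+=(oc==v).sum()
            best.append((e,ax,ay))
    best.sort(); print(best[:6], "of",sum(len(v) for v,_,_ in D))
E
python3 - <<'E'
from occ import *
fit([("scene",0),("side",0)],484.2,216.5,25,(5,150,90),(22,255,255),17.5,25,6)
fit([("scene",0),("side",0)],463.7,312.5,38,(5,150,90),(22,255,255),29,55,4)
E
```

```text
scene visible frac 0.23
side visible frac 0.25
[(np.int64(29), np.float64(4.0), np.float64(-11.0)), (np.int64(30), np.float64(4.0), np.float64(-12.0)), (np.int64(33), np.float64(5.0), np.float64(-9.0)), (np.int64(34), np.float64(4.0), np.float64(-10.0)), (np.int64(35), np.float64(5.0), np.float64(-10.0)), (np.int64(38), np.float64(5.0), np.float64(-8.0))] of 1312
scene visible frac 0.19
side visible frac 0.19
[(np.int64(143), np.float64(2.0), np.float64(4.0)), (np.int64(146), np.float64(2.0), np.float64(5.0)), (np.int64(147), np.float64(2.0), np.float64(3.0)), (np.int64(149), np.float64(3.0), np.float64(4.0)), (np.int64(153), np.float64(1.0), np.float64(4.0)), (np.int64(161), np.float64(3.0), np.float64(5.0))] of 3351
```

The numbers say the torch foot is about 9 mm off towards -y and is resting on the foam lip. I'll raise it, shift it and lower it again.

Request:
servo_tool --pt "0 0 -0.03 0 0" --pt "0 0 -0.08 0 0" --pt "0.02 -0.01 -0.08 0 0" --pt "0.045 -0.022 -0.08 0 0" --pt "0.045 -0.022 -0.08 0 0"

```text
time_s: 13.92
ee_pos: [479.3, 221.2, 65.5]
ee_rot: [-180.0, -0.0, 89.4]
force: [-0.6, 0.1, -2.0]
gripper_width: 22.8
gripper_force: 19.9
```

```bash
python3 - <<'E'
from occ import *
print(state()["ee_pos"],state()["force"])
fit([("scene",0),("side",0)],484.2,216.5,25,(5,150,90),(22,255,255),17.5,25,18,16)
E
```

```text
[479.26924141 221.22626386  65.4596366 ] [-0.619903    0.13152731 -2.00630438]
scene visible frac 0.45
side visible frac 0.6
[(np.int64(42), np.float64(-4.0), np.float64(-2.0)), (np.int64(49), np.float64(-4.0), np.float64(-1.0)), (np.int64(50), np.float64(-5.0), np.float64(-2.0)), (np.int64(54), np.float64(-5.0), np.float64(-1.0)), (np.int64(60), np.float64(-3.0), np.float64(-1.0)), (np.int64(61), np.float64(-4.0), np.float64(0.0))] of 1312
```

Request:
servo_tool --pt "0.008 0.02 0 0 0" --pt "0.008 0.02 0.02 0 0" --pt "0.008 0.02 0.04 0 0" --pt "0.008 0.02 0.055 0 0" --pt "0.008 0.02 0.06 0 0" --pt "0.008 0.02 0.065 0 0" --pt "0.008 0.02 0.065 0 0"

```text
time_s: 14.6
ee_pos: [483.7, 222.1, 52.6]
ee_rot: [-180.0, 0.0, 89.4]
force: [-1.1, -1.2, -0.7]
gripper_width: 22.8
gripper_force: 19.9
```

```bash
python3 - <<'E'
from occ import *
print(state()["ee_pos"],state()["force"])
fit([("scene",0),("side",0)],484.2,216.5,25,(5,150,90),(22,255,255),17.5,25,6,12)
E
```

```text
[483.68553867 222.08833589  52.5867339 ] [-1.08268538 -1.18736868 -0.74969443]
scene visible frac 0.18
side visible frac 0.18
[(np.int64(52), np.float64(-1.0), np.float64(-5.0)), (np.int64(52), np.float64(-1.0), np.float64(-4.0)), (np.int64(57), np.float64(-1.0), np.float64(-6.0)), (np.int64(58), np.float64(-1.0), np.float64(-7.0)), (np.int64(59), np.float64(-1.0), np.float64(-3.0)), (np.int64(59), np.float64(0.0), np.float64(-3.0))] of 1312
```

Request:
servo_tool --pt "0.015 0 0 0 0" --pt "0.015 0 0.007 0 0" --pt "0.015 0 0.014 0 0" --pt "0.015 0 0.02 0 0" --pt "0.015 0 0.02 0 0"

```text
time_s: 15.12
ee_pos: [486.1, 226.7, 51.8]
ee_rot: [179.7, -0.2, 89.4]
force: [-2.5, 1.1, 16.0]
gripper_width: 22.9
gripper_force: 20.6
```

Request:
servo_tool --pt "0 0 -0.005 0 0" --pt "0 0 -0.01 0 0" --pt "0 0 -0.01 0 0.15" --pt "0 0 -0.01 0 0.3" --pt "0 0 -0.01 0 0.45" --pt "0 0 -0.01 0 0.7" --pt "0 0 -0.01 0 0.7" --pt "0 0 -0.01 0 0.7"

```text
time_s: 15.78
ee_pos: [483.7, 225.1, 50.3]
ee_rot: [-180.0, 0.0, 89.4]
force: [0.8, -0.3, -0.8]
gripper_width: 51.0
gripper_force: 0.0
```

```bash
python3 - <<'E'
from occ import *
print(state()["ee_pos"],state()["force"],state()["gripper_width"])
fit([("scene",0),("side",0)],484.2,216.5,25,(5,150,90),(22,255,255),17.5,25,4,12)
im=vision.grab_frame("scene");im2=vision.grab_frame("side")
cv2.imwrite("pics/s6.png",np.hstack([cv2.resize(im[110:210,150:270],(400,333)),cv2.resize(im2[130:230,160:280],(400,333))])[:,:,::-1])
E
```

```text
[483.71862171 225.05643164  50.31600446] [ 0.80617295 -0.25100762 -0.82548274] 51.01233471221716
scene visible frac 0.18
side visible frac 0.19
[(np.int64(52), np.float64(0.0), np.float64(-3.0)), (np.int64(53), np.float64(1.0), np.float64(-1.0)), (np.int64(54), np.float64(0.0), np.float64(-2.0)), (np.int64(54), np.float64(1.0), np.float64(-2.0)), (np.int64(56), np.float64(0.0), np.float64(-4.0)), (np.int64(59), np.float64(1.0), np.float64(-3.0))] of 1312
```

View pics/s6.png

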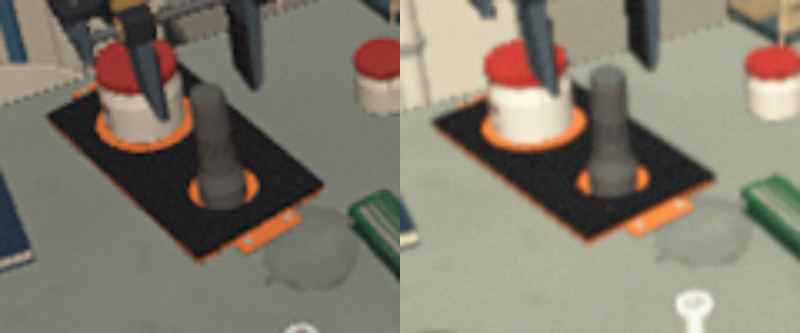

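The torch now stands inside its recess, with orange visible on both sides. Next I go up and over to the barb.

Request:
servo_tool --pt "0 0 -0.15 0 0.7" --pt "0 0 -0.35 0 0.7" --pt "0 0 -0.5 0 0.6" --pt "-0.2 0.12 -0.55 0.1 0.5" --pt "-0.5 0.4 -0.55 0.3 0.5" --pt "-0.98 0.54 -0.55 0.99 0.5" --pt "-0.98 0.54 -0.55 0.99 0.5" --pt "-0.98 0.54 -0.55 0.99 0.5" --pt "-0.98 0.54 -0.55 0.99 0.5" --pt "-0.98 0.54 -0.55 0.99 0.5" --pt "-0.98 0.54 -0.55 0.99 0.5" --pt "-0.98 0.54 -0.55 0.99 0.5" --pt "-0.98 0.54 -0.55 0.99 0.5" --pt "-0.98 0.54 -0.55 0.99 0.5" --pt "-0.98 0.54 -0.55 0.99 0.5" --pt "-0.98 0.54 -0.55 0.99 0.5" --pt "-0.98 0.54 -0.55 0.99 0.5" --pt "-0.98 0.54 -0.55 0.99 0.5"

```text
time_s: 17.48
ee_pos: [589.8, 28.0, 160.5]
ee_rot: [-180.0, 0.0, 0.4]
force: [0.4, -0.3, 0.2]
gripper_width: 45.4
gripper_force: 0.0
```

```bash
python3 - <<'E'
from h import *
ci=vision.camera_info("wrist"); w=vision.grab_frame("wrist"); s=state()
print("brass");blobs(w,ci,(12,90,80),(25,255,255),31,40)
print("blue");blobs(w,ci,(100,120,60),(120,255,255),16,30)
go(659,-11,9,0)
cv2.imwrite("pics/w6.png",w[:,:,::-1])
E
```

```text
brass
box (172, 326, 301, 20) ell 402.8 -189.8 [ 29.1 829.1] circ 386.9 -30.5 204.5
box (359, 265, 18, 53) ell 468.5 -85.8 [21.5 73.9] circ 468.4 -85.7 38.2
box (183, 265, 18, 53) ell 466.7 141.6 [22.2 75.1] circ 467.0 141.6 38.4
box (64, 259, 31, 18) ell 500.6 280.0 [12.4 38.6] circ 499.3 280.7 20.2
box (305, 132, 17, 17) ell 657.9 -8.4 [17.3 18.6] circ 657.7 -8.4 9.6
box (0, 88, 29, 34) ell 689.2 323.2 [27.4 36.3] circ 689.9 322.8 20.3
box (35, 0, 99, 72) ell 759.3 228.1 [58.7 91. ] circ 754.9 231.0 49.9
blue
box (458, 306, 29, 13) ell 429.4 -239.3 [16.4 45.4] circ 429.9 -237.1 19.7
box (535, 229, 25, 26) ell 533.0 -315.0 [29.9 34.5] circ 532.9 -315.4 17.9
box (445, 228, 51, 47) ell 518.9 -218.5 [62.4 65.6] circ 519.0 -218.4 33.5
box (445, 149, 15, 17) ell 638.5 -175.2 [16.6 18.5] circ 638.5 -174.1 9.9
box (0, 60, 18, 24) ell 729.0 328.6 [ 9.8 31.7] circ 727.1 329.5 15.6
at [589.8  28.  160.5] 0.4 row [0.345 0.198 0.758] 0.004 nrows 5
```

View pics/w6.png

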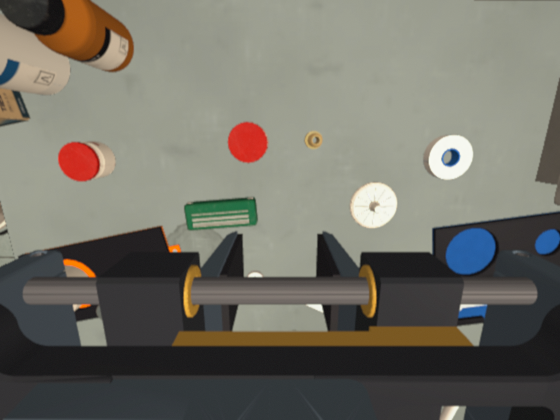

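The barb is almost straight below the camera at (313,140), which gives about (658,-9.5). The reel is at (450,157), about (638.5,-174.5).

Request:
servo_tool --pt "0.34 0.19 0.1 0.004 0.5" --pt "0.34 0.19 0.2 0.004 0.5" --pt "0.34 0.19 0.3 0.004 0.5" --pt "0.34 0.19 0.4 0.004 0.5" --pt "0.34 0.19 0.5 0.004 0.5" --pt "0.34 0.19 0.6 0.004 0.5" --pt "0.34 0.19 0.68 0.004 0.5" --pt "0.34 0.19 0.73 0.004 0.5" --pt "0.34 0.19 0.755 0.004 0.5" --pt "0.34 0.19 0.755 0.004 0.5" --pt "0.34 0.19 0.755 0.004 0" --pt "0.34 0.19 0.755 0.004 0" --pt "0.34 0.19 0.755 0.004 0" --pt "0.34 0.19 0.755 0.004 0" --pt "0.34 0.19 0.755 0.004 0" --pt "0.34 0.19 0.755 0.004 0" --force 15

```text
time_s: 18.87
ee_pos: [658.3, -9.6, 10.1]
ee_rot: [-180.0, -0.0, -0.1]
force: [0.2, 0.2, -0.7]
gripper_width: 8.5
gripper_force: 0.0
```

Request:
servo_tool --pt "0 0 -0.1 0 0" --pt "0 0 -0.25 0 0" --pt "0 0 -0.4 0 0" --pt "0 0 -0.6 0 0" --pt "0 0 -0.6 0 0"

```text
time_s: 19.28
ee_pos: [663.1, -9.7, 138.5]
ee_rot: [180.0, -0.9, -0.0]
force: [1.3, -1.2, 0.8]
gripper_width: 0.7
gripper_force: 0.0
```

```bash
python3 - <<'E'
from h import *
s=state(); print(s["gripper_width"],s["gripper_force"])
go(455,-300,140,0)
E
```

```text
0.6598552279920369 0.0
at [663.1  -9.7 138.5] -0.0 row [-1.039  1.452 -0.007] -0.001 nrows 9
```

```bash
python3 - <<'E'
from h import *
for n in("scene","side"):
    a=vision.camera_info(n);im=vision.grab_frame(n); cv2.imwrite(f"pics/b_{n}.png",im[:,:,::-1])
    print(n,proj(a,(659,-10,0)).round(),proj(a,(659,-10,31)).round())
    hsv=cv2.cvtColor(im,cv2.COLOR_RGB2HSV); u,v=proj(a,(659,-10,10)).astype(int)
    m=cv2.inRange(hsv,(8,70,60),(30,255,255)); m2=np.zeros_like(m); m2[v-60:v+60,u-80:u+80]=m[v-60:v+60,u-80:u+80]
    k,l,st,c=cv2.connectedComponentsWithStats(m2)
    for i in range(1,k):
        if st[i,4]>15: print(st[i],onz(a,*c[i],10).round(1))
E
```

```text
scene [329. 203.] [331. 194.]
[326 193   9  15 103] [659.8 -11.2]
side [339. 214.] [340. 203.]
[311 150  22  10 113] [753.9 204.4]
[312 193  12   4  20] [648.9  63.6]
[336 202   9  16 113] [661.6  -8.7]
```

The barb still stands there: the fingers only met its thin tip. I'll go lower, z about 5, with more time to close.

```bash
python3 - <<'E'
from h import *
go(659.5,-10,5,0)
E
```

```text
at [659.4  -9.6 132.1] -0.1 row [0.001 0.002 0.636] -0.001 nrows 4
```

Request:
servo_tool --pt "0 0 0 0 0.5" --pt "0 0 0 0 0.5" --pt "0 0 0 0 0.5" --pt "0 0 0.1 0 0.5" --pt "0 0 0.2 0 0.5" --pt "0 0 0.3 0 0.5" --pt "0 0 0.4 0 0.5" --pt "0 0 0.5 0 0.5" --pt "0 0 0.58 0 0.5" --pt "0 0 0.63 0 0.5" --pt "0 0 0.637 0 0.5" --pt "0 0 0.637 0 0" --pt "0 0 0.637 0 0" --pt "0 0 0.637 0 0" --pt "0 0 0.637 0 0" --pt "0 0 0.637 0 0" --pt "0 0 0.637 0 0" --pt "0 0 0.637 0 0" --pt "0 0 0.637 0 0" --pt "0 0 0.637 0 0" --force 20

```text
time_s: 21.05
ee_pos: [658.1, -9.6, 2.3]
ee_rot: [-180.0, -0.0, -0.0]
force: [0.3, 0.6, -0.1]
gripper_width: 0.6
gripper_force: 0.0
```

```bash
python3 - <<'E'
from h import *
im=vision.grab_frame("scene");im2=vision.grab_frame("side");w=vision.grab_frame("wrist")
A=np.hstack([cv2.resize(im[150:230,270:390],(400,267),interpolation=cv2.INTER_CUBIC),cv2.resize(im2[160:240,280:400],(400,267),interpolation=cv2.INTER_CUBIC)])
B=cv2.resize(w[150:400,60:500],(800,330))[:330]
cv2.imwrite("pics/b1.png",np.vstack([A,B])[:,:,::-1])
E
```

```text
(no output)
```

View pics/b1.png

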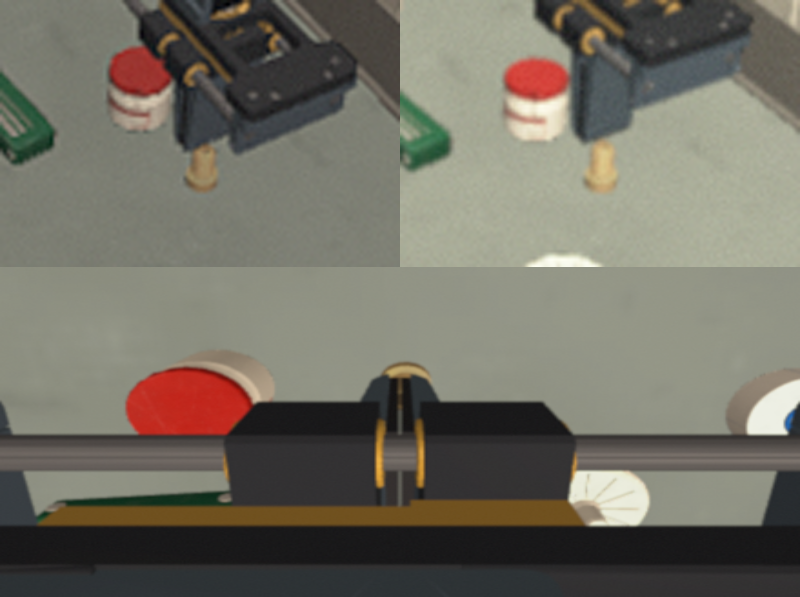

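```bash
python3 - <<'E'
from h import *
c=vision.camera_info("wrist");a=vision.camera_info("scene");s=state();print(s["ee_pos"],s["ee_rot"],s["qpos"]);x,y,z=s["ee_pos"]
print(c["T"].round(2))
for dx in(0,10,16):
  for dz in (0,15,30): print(dx,dz,proj(c,(x+dx,y,z+dz)).round(),proj(a,(x-dx,y,z+dz)).round())
for p in((659,-10,0),(669,-10,0),(669,-10,31)):print("barb",proj(c,p).round(), proj(a,p).round())
E
```

```text
[658.05491308  -9.56603737   2.21268522] [-1.79994341e+02  2.02837774e-03 -4.97748137e-02] [-1.83725421e+00  3.36698027e+01  9.07066903e+01  6.77605594e-03
  5.56257111e+01  8.82086949e+01]
[[-0.0000e+00  9.6000e-01  2.6000e-01  7.3096e+02]
 [-1.0000e+00 -0.0000e+00 -0.0000e+00 -8.9300e+00]
 [ 0.0000e+00 -2.6000e-01  9.6000e-01  2.1163e+02]
 [ 0.0000e+00  0.0000e+00  0.0000e+00  1.0000e+00]]
0 0 [280. 235.] [329. 202.]
0 15 [281. 242.] [330. 198.]
0 30 [281. 250.] [330. 193.]
10 0 [280. 223.] [325. 204.]
10 15 [281. 229.] [326. 200.]
10 30 [281. 236.] [326. 195.]
16 0 [280. 215.] [323. 205.]
16 15 [280. 220.] [323. 200.]
16 30 [281. 227.] [324. 196.]
barb [281. 233.] [329. 203.]
barb [281. 220.] [333. 201.]
barb [281. 234.] [334. 192.]
```

The fingertips look about 30 mm higher than the reported TCP in both views, so they are hovering over the barb. I'll open and feel downwards in small steps.

Request:
servo_tool --pt "0 0 0 0 0.5" --pt "0 0 0 0 0.5" --pt "0 0 0 0 0.5" --pt "0 0 0 0 0.5" --pt "0 0 0 0 0.5" --pt "0 0 0 0 0.5" --pt "0 0 0.015 0 0.5" --pt "0 0 0.025 0 0.5" --pt "0 0 0.025 0 0.5"

```text
time_s: 21.95
ee_pos: [657.6, -9.6, -3.5]
ee_rot: [-180.0, 0.1, -0.1]
force: [0.6, -0.4, -0.3]
gripper_width: 45.3
gripper_force: 0.0
```

Request:
servo_tool --pt "0 0 0.012 0 0.5" --pt "0 0 0.025 0 0.5" --pt "0 0 0.025 0 0.5"

```text
time_s: 22.2
ee_pos: [657.6, -9.6, -8.5]
ee_rot: [-180.0, 0.1, -0.0]
force: [-1.0, -0.1, -0.7]
gripper_width: 45.7
gripper_force: 0.0
```

No contact at -8.5 mm, so the fingers really end higher than stated.

Request:
servo_tool --pt "0 0 0.015 0 0.5" --pt "0 0 0.03 0 0.5" --pt "0 0 0.03 0 0.5"

```text
time_s: 22.45
ee_pos: [657.5, -9.6, -14.5]
ee_rot: [-180.0, 0.1, -0.1]
force: [-0.7, -0.1, -0.0]
gripper_width: 45.3
gripper_force: 0.0
```

Request:
servo_tool --pt "0 0 0.015 0 0.5" --pt "0 0 0.03 0 0.5" --pt "0 0 0.03 0 0.5"

```text
time_s: 22.7
ee_pos: [657.6, -9.6, -20.5]
ee_rot: [-180.0, 0.1, -0.1]
force: [0.0, -0.1, -0.1]
gripper_width: 45.5
gripper_force: 0.0
```

```bash
python3 - <<'E'
from h import *
im=vision.grab_frame("scene");im2=vision.grab_frame("side");w=vision.grab_frame("wrist")
A=np.hstack([cv2.resize(im[150:230,270:390],(400,267),interpolation=cv2.INTER_CUBIC),cv2.resize(im2[160:240,280:400],(400,267),interpolation=cv2.INTER_CUBIC)])
B=cv2.resize(w[150:400,60:500],(800,330))[:330]
cv2.imwrite("pics/b2.png",np.vstack([A,B])[:,:,::-1])
g=cv2.cvtColor(im,cv2.COLOR_RGB2GRAY)
# lowest dark (finger) row in columns left of the barb, scene
a=vision.camera_info("scene")
for c in range(305,345,3):
    col=g[150:225,c]; d=np.where(col<75)[0]; print(c,150+d.max() if len(d) else None,end="; ")
print(proj(a,(657.6,13,0)),proj(a,(657.6,-33,0)))
E
```

```text
305 175; 308 177; 311 177; 314 169; 317 193; 320 192; 323 190; 326 189; 329 190; 332 208; 335 206; 338 205; 341 204; 344 201; [323.37495692 196.60128781] [334.62494292 210.14101639]
```

Scene pixels put the tips about 9 mm above the bench at TCP z=-20.5, so they sit about 29 mm above the TCP. I'll go down another 3 mm and close.

Request:
servo_tool --pt "0 0 0.015 0 0.5" --pt "0 0 0.015 0 0.5" --pt "0 0 0.015 0 0" --pt "0 0 0.015 0 0" --pt "0 0 0.015 0 0" --pt "0 0 0.015 0 0" --pt "0 0 0.015 0 0" --pt "0 0 0.015 0 0" --pt "0 0 0.015 0 0" --pt "0 0 0.015 0 0" --pt "0 0 0.015 0 0" --force 20

```text
time_s: 23.77
ee_pos: [658.1, -9.6, -22.7]
ee_rot: [-180.0, -0.0, -0.1]
force: [0.6, -1.1, 0.2]
gripper_width: 16.0
gripper_force: 19.8
```

Request:
servo_tool --pt "0 0 -0.1 0 0" --pt "0 0 -0.25 0 0" --pt "0 0 -0.42 0 0" --pt "-0.1 0.1 -0.6 0 0" --pt "-0.5 0.75 -0.65 0 0" --pt "-0.5 0.75 -0.65 0 0" --pt "-0.5 0.75 -0.65 0 0" --pt "-0.5 0.75 -0.65 0 0" --pt "-0.5 0.75 -0.65 0 0" --pt "-0.5 0.75 -0.65 0 0"

```text
time_s: 24.6
ee_pos: [557.3, -160.7, 107.6]
ee_rot: [-180.0, -0.0, -0.2]
force: [0.3, -0.2, -0.5]
gripper_width: 16.0
gripper_force: 19.7
```

Request:
servo_tool --pt "-0.5 0.7 0 0 0" --pt "-0.5 0.7 0 0 0" --pt "-0.5 0.7 0 0 0" --pt "-0.5 0.7 0 0 0" --pt "-0.5 0.7 0 0 0" --pt "-0.5 0.7 0 0 0" --pt "-0.5 0.7 0 0 0"

```text
time_s: 25.18
ee_pos: [458.7, -298.6, 107.0]
ee_rot: [-179.9, -0.0, -0.1]
force: [-0.2, -0.5, -0.6]
gripper_width: 16.1
gripper_force: 19.7
```

```bash
python3 - <<'E'
from h import *
ci=vision.camera_info("wrist"); w=vision.grab_frame("wrist"); s=state(); print(s["gripper_width"],s["gripper_force"])
cv2.imwrite("pics/w7.png",w[:,:,::-1])
print("blue");blobs(w,ci,(100,120,60),(120,255,255),4,200)
p=s["ee_pos"]; dz=p[2]+22.7
# brass held barb: visible pixels near fingers
hsv=cv2.cvtColor(w,cv2.COLOR_RGB2HSV); m=cv2.inRange(hsv,(12,90,80),(25,255,255))[150:262,255:310]
n,l,st,c=cv2.connectedComponentsWithStats(m)
for i in range(1,n):
    if st[i,4]>8: print(st[i][:5],"top edge, base plane", onz(ci,255+c[i][0],150+st[i][1],0+dz)-p[:2], "tip plane",onz(ci,255+c[i][0],150+st[i][1],31+dz)-p[:2])
go(530.7,-326,20,0)
E
```

```text
15.8098634659483 19.726674176272354
blue
box (189, 179, 161, 69) ell 447.5 -285.7 [ 65.  182.9] circ 441.6 -286.2 89.2
box (157, 170, 21, 45) ell 471.5 -175.8 [11.4 65.2] circ 472.0 -175.7 24.4
box (354, 140, 15, 47) ell 502.4 -383.6 [12.7 63.6] circ 502.7 -383.3 24.4
box (287, 118, 37, 38) ell 529.9 -324.1 [36.5 36.9] circ 530.0 -323.9 18.8
box (177, 117, 66, 68) ell 515.3 -224.7 [67.7 68.7] circ 515.3 -224.9 34.8
box (130, 0, 24, 25) ell 642.4 -169.8 [20.2 21. ] circ 642.7 -169.9 10.8
[ 11  84  28  28 724] top edge, base plane [8.4485884  0.28164283] tip plane [19.07792832  0.23220958]
at [ 459.  -298.1  107.1] 0.0 row [0.358 0.139 0.435] 0.0 nrows 3
```

Request:
servo_tool --pt "0.361 0.13 0 0 0" --pt "0.361 0.13 0.1 0 0" --pt "0.361 0.13 0.2 0 0" --pt "0.361 0.13 0.3 0 0" --pt "0.361 0.13 0.4 0 0" --pt "0.361 0.13 0.48 0 0" --pt "0.361 0.13 0.54 0 0" --pt "0.361 0.13 0.57 0 0" --pt "0.361 0.13 0.59 0 0" --pt "0.361 0.13 0.605 0 0" --pt "0.361 0.13 0.615 0 0" --pt "0.361 0.13 0.615 0 0"

```text
time_s: 26.23
ee_pos: [530.5, -325.3, -15.5]
ee_rot: [180.0, -0.0, -0.0]
force: [-1.2, 0.4, -0.8]
gripper_width: 15.7
gripper_force: 19.7
```

```bash
python3 - <<'E'
from occ import *
go(531,-324,-18,0);print(state()["force"])
fit([("scene",0),("side",0)],530,-324,18,(100,120,50),(120,255,255),10.5,8,5,10)
E
```

```text
at [ 530.5 -325.3  -15.5] -0.0 row [ 0.003 -0.007  0.013] -0.0 nrows 1
[-1.2128998   0.37474312 -0.78564208]
scene visible frac 0.27
side visible frac 0.35
[(np.int64(113), np.float64(3.0), np.float64(1.0)), (np.int64(114), np.float64(3.0), np.float64(-1.0)), (np.int64(117), np.float64(2.0), np.float64(0.0)), (np.int64(117), np.float64(3.0), np.float64(0.0)), (np.int64(120), np.float64(2.0), np.float64(-1.0)), (np.int64(122), np.float64(4.0), np.float64(0.0))] of 713
```

Well centred. I'll lower it by 2 to 3 mm, release and lift.

Request:
servo_tool --pt "-0.005 0 0.006 0 0" --pt "-0.005 0 0.012 0 0" --pt "-0.005 0 0.012 0 0" --pt "-0.005 0 0.012 0 0.25" --pt "-0.005 0 0.012 0 0.4" --pt "-0.005 0 0.012 0 0.5" --pt "-0.005 0 0.012 0 0.5" --pt "-0.005 0 0.012 0 0.5"

```text
time_s: 27.0
ee_pos: [529.0, -325.5, -18.1]
ee_rot: [180.0, -0.0, -0.0]
force: [0.2, -0.2, 0.2]
gripper_width: 44.4
gripper_force: 0.0
```

Request:
servo_tool --pt "0 0 -0.1 0 0.5" --pt "0 0 -0.25 0 0.5" --pt "0 0 -0.4 0 0.5" --pt "-0.1 0 -0.6 0 0.7" --pt "-0.3 0 -0.7 0 0.8" --pt "-0.3 0 -0.7 0 0.8" --pt "-0.3 0 -0.7 0 0.8"

```text
time_s: 27.58
ee_pos: [468.2, -325.9, 123.9]
ee_rot: [179.9, -0.2, -0.1]
force: [-0.5, -0.3, -0.3]
gripper_width: 69.4
gripper_force: 0.0
```

```bash
python3 - <<'E'
from occ import *
ci=vision.camera_info("wrist"); w=vision.grab_frame("wrist"); cv2.imwrite("pics/w8.png",w[:,:,::-1])
hsv=cv2.cvtColor(w,cv2.COLOR_RGB2HSV); u,v=proj(ci,(530,-324,20)).astype(int)
m=np.zeros(w.shape[:2],np.uint8); m[v-40:v+40,u-40:u+40]=cv2.inRange(hsv,(10,70,70),(28,255,255))[v-40:v+40,u-40:u+40]
for c in cv2.findContours(m,0,1)[0]:
    if cv2.contourArea(c)>30:
        x,y,ww,h=cv2.boundingRect(c); print((x,y,ww,h)); print("base z6",onz(ci,x+ww/2,y+h/2,10))
print("at31",proj(ci,(530,-324,35)),"at4",proj(ci,(530,-324,4)))
fit([("scene",0),("side",0)],530,-324,18,(100,120,50),(120,255,255),10.5,8,4,10)
go(638,-174.5,-12,0)
E
```

```text
(270, 138, 18, 19)
base z6 [ 528.44098903 -325.07830432]
at31 [277.91963908 146.85717334] at4 [278.00705556 145.83158266]
scene visible frac 0.03
side visible frac 0.21
[(np.int64(241), np.float64(2.0), np.float64(0.0)), (np.int64(242), np.float64(2.0), np.float64(1.0)), (np.int64(244), np.float64(1.0), np.float64(-1.0)), (np.int64(245), np.float64(1.0), np.float64(2.0)), (np.int64(246), np.float64(2.0), np.float64(-2.0)), (np.int64(247), np.float64(2.0), np.float64(-1.0))] of 713
at [ 469.3 -325.1  120.7] -0.1 row [ 0.843 -0.754  0.664] -0.001 nrows 7
```

The barb stands upright at its recess centre. Next the white reel.

Request:
servo_tool --pt "0.845 -0.754 0 0 0.95" --pt "0.845 -0.754 0 0 0.95" --pt "0.845 -0.754 0 0 0.95" --pt "0.845 -0.754 0 0 0.95" --pt "0.845 -0.754 0 0 0.95" --pt "0.845 -0.754 0 0 0.95" --pt "0.845 -0.754 0.1 0 0.95" --pt "0.845 -0.754 0.2 0 0.95" --pt "0.845 -0.754 0.3 0 0.95" --pt "0.845 -0.754 0.3 0 0.95"

```text
time_s: 28.57
ee_pos: [635.2, -172.8, 55.2]
ee_rot: [-179.8, 0.6, 0.0]
force: [-0.4, 0.2, -0.6]
gripper_width: 87.1
gripper_force: 0.0
```

```bash
python3 - <<'E'
from h import *
go(638.5,-174.5,-23,0)
for n in ("scene","side"):
    a=vision.camera_info(n); blobs(vision.grab_frame(n),a,(100,100,50),(125,255,255),16,15)
E
```

```text
at [ 635.2 -172.8   55.2] 0.0 row [0.016 0.009 0.391] 0.0 nrows 2
box (359, 373, 28, 25) ell 498.3 -386.6 [15.1 62.7] circ 498.2 -384.8 24.9
box (356, 337, 21, 20) ell 527.0 -327.7 [30.9 32.5] circ 526.6 -327.6 18.0
box (273, 310, 82, 90) ell 444.2 -290.0 [ 67.1 171.3] circ 441.2 -290.3 86.8
box (310, 290, 37, 32) ell 513.0 -230.0 [63.6 65.9] circ 512.8 -230.4 33.8
box (283, 288, 23, 17) ell 468.6 -182.7 [10.7 61. ] circ 468.7 -183.2 23.8
box (363, 253, 10, 8) ell 639.9 -175.6 [15.3 18.2] circ 638.9 -176.0 9.7
box (91, 140, 67, 62) ell 287.9 305.3 [142.4 196.5] circ 287.3 304.6 103.5
box (281, 95, 13, 6) ell 757.9 356.6 [13.3 37.1] circ 758.1 359.4 20.0
box (145, 93, 13, 35) ell 416.2 497.4 [ 10.  215.8] circ 419.7 489.9 78.4
box (285, 65, 11, 10) ell 831.4 474.4 [27.8 50.3] circ 833.4 472.6 25.6
box (118, 0, 29, 90) ell 498.1 996.4 [ 14.7 907.5] circ 473.2 880.3 292.5
box (374, 360, 32, 24) ell 493.4 -389.1 [16.3 68.4] circ 492.5 -386.5 28.3
box (386, 331, 9, 14) ell 533.3 -337.8 [12.3 25.8] circ 531.9 -336.0 14.4
box (372, 329, 7, 14) ell 518.3 -323.1 [15.  23.8] circ 519.0 -323.8 13.4
box (285, 305, 87, 90) ell 440.5 -296.5 [ 71.3 187.5] circ 435.1 -298.7 94.0
box (300, 288, 13, 10) ell 467.2 -184.8 [ 9.4 31.1] circ 468.0 -184.4 14.2
box (322, 287, 40, 28) ell 512.0 -231.4 [63.5 66.8] circ 512.4 -230.8 34.2
box (375, 254, 10, 6) ell 639.7 -174.8 [13.8 17.1] circ 639.0 -175.2 8.8
box (96, 152, 67, 62) ell 295.1 314.7 [143.8 215.4] circ 296.0 328.4 127.1
box (291, 82, 17, 16) ell 900.4 566.3 [ 53.6 119.4] circ 901.7 566.0 57.2
box (117, 14, 29, 132) ell 521.2 1184.3 [  14.1 1419.6] circ 499.2 1055.5 599.1
```

Request:
servo_tool --pt "0.018 0.011 0 0 1" --pt "0.018 0.011 0.1 0 1" --pt "0.018 0.011 0.2 0 1" --pt "0.018 0.011 0.3 0 1" --pt "0.018 0.011 0.36 0 1" --pt "0.018 0.011 0.391 0 1" --pt "0.018 0.011 0.391 0 1" --pt "0.018 0.011 0.391 0 0" --pt "0.018 0.011 0.391 0 0" --pt "0.018 0.011 0.391 0 0" --pt "0.018 0.011 0.391 0 0" --pt "0.018 0.011 0.391 0 0" --pt "0.018 0.011 0.391 0 0" --pt "0.018 0.011 0.391 0 0" --pt "0.018 0.011 0.391 0 0" --pt "0.018 0.011 0.391 0 0" --pt "0.018 0.011 0.391 0 0" --force 20

```text
time_s: 30.08
ee_pos: [641.7, -176.9, -16.4]
ee_rot: [-180.0, 0.0, -0.1]
force: [-0.0, -0.6, -0.7]
gripper_width: 27.5
gripper_force: 0.0
```

The start pose hadn't settled, so I ended about 6 mm too high. I'll open, lower and check the reel again.

Request:
servo_tool --pt "0 0 -0.1 0 1" --pt "0 0 -0.1 0 1" --pt "0 0 -0.1 0 1" --pt "0 0 -0.1 0 1" --pt "0 0 -0.1 0 1" --pt "0 0 -0.1 0 1" --pt "0 0 -0.1 0 1" --pt "0 0 -0.1 0 1" --pt "0 0 -0.1 0 1" --pt "0 0 -0.1 0 1" --pt "0 0 -0.1 0 1"

```text
time_s: 31.0
ee_pos: [641.8, -177.0, 3.6]
ee_rot: [-180.0, -0.0, -0.1]
force: [-0.8, 0.5, 0.6]
gripper_width: 91.1
gripper_force: 0.0
```

```bash
python3 - <<'E'
from h import *
for n in ("scene","side"):
    a=vision.camera_info(n);im=vision.grab_frame(n);u,v=proj(a,(639,-175,16)).astype(int);z=im.copy();z[:]=0;z[v-25:v+25,u-25:u+25]=im[v-25:v+25,u-25:u+25]
    blobs(z,a,(100,100,50),(125,255,255),16,15); blobs(z,a,(0,0,150),(180,50,255),16,50)
print(state()["gripper_width"]);go(639.5,-175.5,-24,0)
E
```

```text
box (363, 253, 10, 8) ell 639.8 -175.6 [15.6 18. ] circ 638.9 -176.0 9.7
box (354, 246, 27, 26) ell 636.7 -178.6 [49.4 60.5] circ 635.9 -179.4 31.2
box (375, 254, 10, 6) ell 639.7 -174.8 [13.8 17.1] circ 639.0 -175.2 8.8
box (354, 231, 50, 50) ell 632.7 -168.7 [ 96.9 160. ] circ 629.7 -161.6 80.8
91.2638094682429
at [ 641.7 -177.     3.6] -0.1 row [-0.011 -0.007  0.138] -0.001 nrows 1
```

Request:
servo_tool --pt "-0.011 -0.007 0.05 0 1" --pt "-0.011 -0.007 0.1 0 1" --pt "-0.011 -0.007 0.14 0 1" --pt "-0.011 -0.007 0.145 0 1" --pt "-0.011 -0.007 0.145 0 1"

```text
time_s: 31.52
ee_pos: [638.6, -175.3, -26.9]
ee_rot: [-180.0, 0.1, -0.1]
force: [0.5, 0.5, -0.8]
gripper_width: 91.0
gripper_force: 0.0
```

Request:
servo_tool --pt "0 0 0.005 0 0" --pt "0 0 0.01 0 0" --pt "0 0 0.01 0 0" --pt "0 0 0.01 0 0" --pt "0 0 0.01 0 0" --pt "0 0 0.01 0 0" --pt "0 0 0.01 0 0" --pt "0 0 0.01 0 0"

```text
time_s: 32.18
ee_pos: [639.6, -175.6, -27.1]
ee_rot: [-180.0, -0.0, -0.1]
force: [0.1, -0.8, 0.5]
gripper_width: 49.6
gripper_force: 20.0
```

Request:
servo_tool --pt "0 0 0 0 0" --pt "0 0 -0.05 0 0" --pt "0 0 -0.15 0 0" --pt "0 0 -0.3 0 0" --pt "-0.1 0.05 -0.4 0 0" --pt "-0.4 0.16 -0.4 0 0" --pt "-0.62 0.245 -0.4 0 0" --pt "-0.62 0.245 -0.4 0 0" --pt "-0.62 0.245 -0.4 0 0" --pt "-0.62 0.245 -0.4 0 0" --pt "-0.62 0.245 -0.4 0 0"

```text
time_s: 33.1
ee_pos: [516.6, -224.8, 53.4]
ee_rot: [180.0, -0.1, -0.1]
force: [0.7, 0.9, -0.9]
gripper_width: 49.9
gripper_force: 20.0
```

```bash
python3 - <<'E'
from h import *
s=state();print(s["gripper_width"],s["gripper_force"])
ci=vision.camera_info("wrist"); w=vision.grab_frame("wrist"); cv2.imwrite("pics/w9.png",w[:,:,::-1])
g=cv2.inRange(cv2.cvtColor(w,cv2.COLOR_RGB2HSV),(0,0,150),(180,60,255))
d=np.where(g[100:262,270:290].mean(1)>120)[0]+100; print(d.min() if len(d) else None, d.max() if len(d) else None)
if len(d): print("far edge offset x",onz(ci,280,d.min(),16+s["ee_pos"][2]+27)-s["ee_pos"][:2])
go(515.3,-224.8,-22,0)
E
```

```text
49.87898949964885 19.98102149416809
100 243
far edge offset x [90.79748714  0.33477345]
at [ 516.9 -224.5   53.2] -0.0 row [-0.008  0.001  0.376] -0.0 nrows 2
```

Request:
servo_tool --pt "-0.008 0 0.08 0 0" --pt "-0.008 0 0.16 0 0" --pt "-0.008 0 0.24 0 0" --pt "-0.008 0 0.3 0 0" --pt "-0.008 0 0.33 0 0" --pt "-0.008 0 0.34 0 0" --pt "-0.008 0 0.34 0 0"

```text
time_s: 33.73
ee_pos: [514.5, -224.1, -15.8]
ee_rot: [-180.0, 0.0, -0.0]
force: [0.7, 0.4, -1.3]
gripper_width: 49.5
gripper_force: 20.0
```

```bash
python3 - <<'E'
from occ import *
go(515.3,-224.8,-22,0);print(state()["force"])
for n in ("scene","side"):
    a=vision.camera_info(n);im=vision.grab_frame(n);u,v=proj(a,(515,-225,28)).astype(int);z=im.copy();z[:]=0;z[v-12:v+12,u-12:u+12]=im[v-12:v+12,u-12:u+12]
    blobs(z,a,(100,100,50),(125,255,255),28,15)
E
```

```text
at [ 514.5 -224.1  -15.8] -0.0 row [0.004 0.003 0.031] -0.0 nrows 1
[ 0.70245745  0.44661589 -1.27866075]
box (336, 289, 8, 7) ell 513.5 -222.2 [12.6 15.9] circ 514.5 -222.5 8.3
```

Request:
servo_tool --pt "0.004 0.005 0.01 0 0" --pt "0.004 0.005 0.02 0 0" --pt "0.004 0.005 0.028 0 0" --pt "0.004 0.005 0.028 0 0" --pt "0.004 0.005 0.028 0 0.65" --pt "0.004 0.005 0.028 0 0.75" --pt "0.004 0.005 0.028 0 0.75" --pt "0.004 0.005 0.028 0 0.75" --pt "0.004 0.005 -0.05 0 0.75" --pt "0.004 0.005 -0.2 0 0.75" --pt "-0.1 0.005 -0.4 0 0.75" --pt "-0.3 0.005 -0.7 0 0.75" --pt "-0.3 0.005 -0.7 0 0.75" --pt "-0.3 0.005 -0.7 0 0.75" --pt "-0.3 0.005 -0.7 0 0.75" --pt "-0.3 0.005 -0.7 0 0.75"

```text
time_s: 35.17
ee_pos: [453.8, -225.3, 124.2]
ee_rot: [-180.0, 0.0, -0.1]
force: [0.1, -0.1, -0.3]
gripper_width: 68.2
gripper_force: 0.0
```

```bash
python3 - <<'E'
from h import *
ci=vision.camera_info("wrist"); w=vision.grab_frame("wrist"); cv2.imwrite("pics/w10.png",w[:,:,::-1]); print(state()["gripper_width"])
u,v=proj(ci,(515,-225,20)).astype(int); z=w.copy(); z[:]=0; z[v-45:v+45,u-45:u+45]=w[v-45:v+45,u-45:u+45]
print("core");blobs(z,ci,(100,100,50),(125,255,255),20,15); print("white");blobs(z,ci,(0,0,150),(180,60,255),20,200)
for n in ("scene","side"):
    a=vision.camera_info(n);im=vision.grab_frame(n);u,v=proj(a,(515,-225,20)).astype(int);z=im.copy();z[:]=0;z[v-20:v+20,u-20:u+20]=im[v-20:v+20,u-20:u+20]
    print(n);blobs(z,a,(0,0,150),(180,60,255),20,100);blobs(z,a,(100,100,50),(125,255,255),20,15)
E
```

```text
68.08566502139021
core
box (303, 177, 21, 14) ell 475.7 -261.6 [15.1 25.7] circ 475.8 -261.4 12.3
box (234, 164, 10, 27) ell 479.2 -179.8 [ 9.2 34.6] circ 483.1 -180.2 14.6
box (249, 113, 63, 65) ell 515.7 -225.1 [65.2 65.5] circ 515.6 -224.9 33.3
white
box (255, 122, 50, 52) ell 513.4 -224.5 [51.6 51.8] circ 513.4 -224.5 26.3
box (234, 101, 85, 14) ell 554.0 -185.0 [ 10.  129.5] circ 553.4 -220.9 42.8
scene
box (313, 290, 30, 29) ell 512.7 -228.6 [50.3 56.7] circ 510.8 -227.6 29.4
box (322, 298, 12, 10) ell 514.2 -226.0 [17.9 19.2] circ 513.8 -226.3 10.1
box (310, 293, 37, 28) ell 511.6 -230.8 [61.2 62.5] circ 511.6 -231.6 33.4
side
box (326, 285, 31, 29) ell 511.1 -230.0 [52.5 66.5] circ 511.1 -230.6 33.6
box (341, 275, 20, 16) ell 556.7 -204.7 [27.7 43.9] circ 550.4 -206.1 24.4
box (336, 293, 11, 7) ell 514.5 -225.3 [14.9 18. ] circ 514.8 -224.8 9.2
box (322, 293, 39, 22) ell 509.2 -233.9 [62.1 63.3] circ 509.6 -233.9 33.8
```

The reel lies flat at (513.4,-224.5). Spanner next: a look on the way.

Request:
servo_tool --pt "-0.37 -1 -0.2 0 0.5" --pt "-0.37 -1 -0.2 0 0.5" --pt "-0.37 -1 -0.2 0 0.5" --pt "-0.37 -1 -0.2 0 0.5" --pt "-0.37 -1 -0.2 0 0.5" --pt "-0.37 -1 -0.2 0 0.5" --pt "-0.37 -1 -0.2 0 0.5" --pt "-0.37 -1 -0.2 0 0.5" --pt "-0.37 -1 -0.2 0 0.5"

```text
time_s: 36.07
ee_pos: [380.6, -26.2, 164.0]
ee_rot: [180.0, 0.1, -0.1]
force: [0.7, 0.6, -0.3]
gripper_width: 45.6
gripper_force: 0.0
```

```bash
cat > sp.py <<'E'
from h import *
def spanner(z,box,n="wrist"):
    ci=vision.camera_info(n); w=vision.grab_frame(n)
    g=cv2.inRange(cv2.cvtColor(w,cv2.COLOR_RGB2HSV),(0,0,165),(180,70,255)); g[250:]=0 if n=="wrist" else g[250:]
    best=None
    for c in cv2.findContours(g,0,1)[0]:
        if cv2.contourArea(c)<60: continue
        P=np.array([onz(ci,*p[0],z) for p in c],np.float32); r=cv2.minAreaRect(P)
        if box[0]<r[0][0]<box[1] and box[2]<r[0][1]<box[3]:
            m=P.mean(0); q=cv2.boxPoints(r); print(np.round(r[0],1),np.round(r[1],1),round(r[2],1),q.round().tolist())
    return w
E
python3 - <<'E'
from sp import *
w=spanner(6,(380,520,-100,100)); cv2.imwrite("pics/w11.png",w[:,:,::-1])
go(444,2,60,64.6)
E
```

```text
[450.1 -21.9] [695.9 288.4] 89.9 [[305.0, -370.0], [594.0, -370.0], [595.0, 326.0], [307.0, 326.0]]
at [380.6 -26.4 164. ] -0.1 row [ 0.317 -0.143  0.52 ] -0.719 nrows 10
```

```bash
python3 - <<'E'
from h import *
w=cv2.imread("pics/w11.png"); ci=vision.camera_info("wrist")
g0=w.min(2); print(np.percentile(g0[100:230,100:450],[5,50,90,97,99,100]))
med=np.median(g0[100:230,150:400])
for t in (20,35,50):
    g=(g0>med+t).astype(np.uint8)*255; g[255:]=0
    for c in cv2.findContours(g,0,1)[0]:
        if cv2.contourArea(c)<150: continue
        P=np.array([onz(ci,*p[0],6) for p in c],np.float32); r=cv2.minAreaRect(P)
        if max(r[1])>80: print(t,np.round(r[0],1),np.round(r[1],1),round(r[2],1),cv2.boxPoints(r).round().tolist(),cv2.boundingRect(c))
E
```

```text
[ 41. 153. 157. 221. 243. 247.]
20 [ 442.5 -286.3] [ 26.1 157.9] 8.0 [[418.0, -210.0], [441.0, -366.0], [466.0, -363.0], [444.0, -206.0]] (428, 124, 132, 39)
20 [443.5  -0. ] [159.2  27.4] 63.9 [[396.0, -65.0], [421.0, -78.0], [491.0, 65.0], [466.0, 77.0]] (196, 109, 123, 72)
35 [ 441.8 -286.3] [ 25.7 157.8] 8.5 [[418.0, -210.0], [441.0, -366.0], [466.0, -362.0], [443.0, -206.0]] (428, 124, 132, 38)
35 [4.438e+02 1.000e-01] [158.6  26.8] 63.9 [[397.0, -65.0], [421.0, -77.0], [491.0, 65.0], [467.0, 77.0]] (197, 109, 122, 72)
50 [ 442.2 -285.9] [ 25.1 156.9] 8.0 [[419.0, -210.0], [441.0, -365.0], [466.0, -362.0], [444.0, -206.0]] (428, 124, 132, 38)
50 [4.435e+02 1.000e-01] [158.2  26.3] 63.9 [[397.0, -65.0], [421.0, -77.0], [490.0, 65.0], [466.0, 77.0]] (197, 109, 122, 72)
```

The spanner's centre is (443.6, 0.1) with its long axis at 63.9°. The outline's centre is (442.2,-286.2) at about 98.2°.

Request:
servo_tool --pt "0.315 -0.133 0.3 -0.711 0.4" --pt "0.315 -0.133 0.3 -0.711 0.4" --pt "0.315 -0.133 0.3 -0.711 0.4" --pt "0.315 -0.133 0.3 -0.711 0.4" --pt "0.315 -0.133 0.3 -0.711 0.4" --pt "0.315 -0.133 0.4 -0.711 0.4" --pt "0.315 -0.133 0.5 -0.711 0.4" --pt "0.315 -0.133 0.6 -0.711 0.4" --pt "0.315 -0.133 0.7 -0.711 0.4" --pt "0.315 -0.133 0.8 -0.711 0.4" --pt "0.315 -0.133 0.88 -0.711 0.4" --pt "0.315 -0.133 0.92 -0.711 0.4" --pt "0.315 -0.133 0.92 -0.711 0.4" --pt "0.315 -0.133 0.92 -0.711 0.4"

```text
time_s: 37.28
ee_pos: [443.4, 0.5, -19.7]
ee_rot: [-180.0, 0.0, 63.9]
force: [-0.3, -0.6, -0.8]
gripper_width: 36.8
gripper_force: 0.0
```

Request:
servo_tool --pt "0 0 0.01 0 0.4" --pt "0 0 0.02 0 0.4" --pt "0 0 0.03 0 0.4" --pt "0 0 0.03 0 0.4"

```text
time_s: 37.62
ee_pos: [443.2, 1.2, -25.2]
ee_rot: [180.0, -0.0, 63.9]
force: [-0.5, 0.5, 0.8]
gripper_width: 36.4
gripper_force: 0.0
```

Request:
servo_tool --pt "0 0 0.007 0 0.4" --pt "0 0 0.015 0 0.4" --pt "0 0 0.015 0 0.4"

```text
time_s: 37.87
ee_pos: [443.0, 1.3, -28.5]
ee_rot: [-180.0, -0.0, 63.9]
force: [-0.4, -0.1, -0.1]
gripper_width: 36.2
gripper_force: 0.0
```

Request:
servo_tool --pt "0 0 0.005 0 0.4" --pt "0 0 0.01 0 0.4" --pt "0 0 0.01 0 0.4"

```text
time_s: 38.12
ee_pos: [442.9, 1.2, -30.5]
ee_rot: [-180.0, 0.0, 63.9]
force: [-0.6, -0.0, -1.7]
gripper_width: 36.6
gripper_force: 0.0
```

Request:
servo_tool --pt "0 0 0.005 0 0.4" --pt "0 0 0.01 0 0.4" --pt "0 0 0.01 0 0.4"

```text
time_s: 38.37
ee_pos: [442.9, 1.2, -32.5]
ee_rot: [-180.0, 0.0, 63.9]
force: [0.5, 0.0, 0.9]
gripper_width: 36.7
gripper_force: 0.0
```

Request:
servo_tool --pt "0 0 0.005 0 0.4" --pt "0 0 0.01 0 0.4" --pt "0 0 0.01 0 0.4"

```text
time_s: 38.62
ee_pos: [442.9, 1.2, -34.5]
ee_rot: [-180.0, 0.0, 63.9]
force: [1.0, 0.2, 0.4]
gripper_width: 36.6
gripper_force: 0.0
```

Request:
servo_tool --pt "0 0 0.005 0 0.4" --pt "0 0 0.01 0 0.4" --pt "0 0 0.01 0 0.4"

```text
time_s: 38.87
ee_pos: [442.9, 1.2, -36.5]
ee_rot: [-180.0, 0.0, 63.9]
force: [0.6, 0.1, -0.8]
gripper_width: 36.5
gripper_force: 0.0
```

Request:
servo_tool --pt "0 0 0 0 0" --pt "0 0 0 0 0" --pt "0 0 0 0 0" --pt "0 0 0 0 0" --pt "0 0 0 0 0" --pt "0 0 0 0 0" --force 25

```text
time_s: 39.37
ee_pos: [443.2, 1.2, -36.3]
ee_rot: [180.0, -0.0, 63.9]
force: [0.1, -0.3, 0.3]
gripper_width: 13.7
gripper_force: 25.0
```

Gripped on the shank (13.7 mm). Lift and carry, turning to the outline's direction.

Request:
servo_tool --pt "0 0 -0.05 0 0" --pt "0 0 -0.15 0 0" --pt "0 0 -0.3 0 0" --pt "-0.1 0.05 -0.45 0 0" --pt "-0.25 0.12 -0.5 0 0" --pt "-0.4 0.19 -0.5 0 0" --pt "-0.55 0.26 -0.5 0 0" --pt "-0.7 0.336 -0.5 0 0" --pt "-0.7 0.336 -0.5 0 0"

```text
time_s: 40.12
ee_pos: [442.6, -158.9, 63.9]
ee_rot: [179.8, 0.1, 63.7]
force: [1.0, 0.3, -0.5]
gripper_width: 13.4
gripper_force: 25.0
```

```bash
python3 - <<'E'
from h import *
s=state();print(s["gripper_width"],s["gripper_force"],s["force"]); go(441.5,-285.6,30,98.2)
E
```

```text
13.433159384102499 24.9858757853508 [ 0.98086245  0.26557495 -0.4568801 ]
at [ 442.6 -158.9   63.9] 63.7 row [-0.57   0.276  0.169] -0.383 nrows 5
```

Request:
servo_tool --pt "-0.2 0.1 0 -0.08 0" --pt "-0.4 0.19 0 -0.16 0" --pt "-0.57 0.276 0 -0.24 0" --pt "-0.57 0.276 0 -0.32 0" --pt "-0.57 0.276 0.05 -0.383 0" --pt "-0.57 0.276 0.1 -0.383 0" --pt "-0.57 0.276 0.15 -0.383 0" --pt "-0.57 0.276 0.17 -0.383 0" --pt "-0.57 0.276 0.17 -0.383 0"

```text
time_s: 40.87
ee_pos: [440.4, -279.1, 28.1]
ee_rot: [-179.8, -0.2, 98.4]
force: [0.1, -0.6, -1.3]
gripper_width: 13.9
gripper_force: 25.0
```

```bash
cat > ss.py <<'E'
from h import *
def look(zt):
    for n in ("scene","side"):
        a=vision.camera_info(n);im=vision.grab_frame(n);g0=im.min(2).astype(int)
        for t in (125,150):
            g=((g0>t)*255).astype(np.uint8); R=[]
            for c in cv2.findContours(g,0,1)[0]:
                if cv2.contourArea(c)<15: continue
                P=np.array([onz(a,*p[0],zt) for p in c]); m=P.mean(0)
                if abs(m[0]-442)<60 and abs(m[1]+286)<115: R.append(P)
            for P in R: print(n,t,len(P),"mean",P.mean(0).round(1),"min",P.min(0).round(),"max",P.max(0).round())
        cv2.imwrite(f"pics/ss_{n}_{int(zt)}.png",im[:,:,::-1])
E
python3 - <<'E'
from ss import *
s=state(); print(s["gripper_width"]); go(441.5,-285.6,-32,98.2)
look(8+s["ee_pos"][2]+36.3)
E
```

```text
13.899568499637953
at [ 440.4 -279.1   28.1] 98.4 row [-0.033  0.001  0.3  ] 0.002 nrows 2
scene 125 212 mean [ 436.7 -336.7] min [ 418. -385.] max [ 461. -286.]
scene 150 208 mean [ 436.7 -337.2] min [ 418. -384.] max [ 461. -287.]
side 125 39 mean [ 497.4 -359.8] min [ 486. -370.] max [ 509. -349.]
side 125 100 mean [ 446.5 -329.6] min [ 434. -363.] max [ 463. -284.]
side 125 185 mean [ 413.7 -337.6] min [ 393. -403.] max [ 435. -262.]
side 125 73 mean [ 487.9 -275.3] min [ 462. -298.] max [ 508. -246.]
side 150 99 mean [ 446.6 -330.2] min [ 434. -363.] max [ 463. -286.]
side 150 181 mean [ 413.6 -338. ] min [ 393. -402.] max [ 434. -262.]
side 150 72 mean [ 487.5 -275.9] min [ 462. -297.] max [ 507. -248.]
```

Request:
servo_tool --pt "0 0 0 0 0" --pt "0 0 0 0 0"

```text
time_s: 41.13
ee_pos: [442.0, -280.7, 30.2]
ee_rot: [179.9, 0.0, 98.4]
force: [-0.2, -0.4, -1.6]
gripper_width: 13.7
gripper_force: 25.0
```

```bash
python3 - <<'E'
from h import *
go(441.5,-285.6,-20,98.2)
E
```

```text
at [ 442.  -280.7   30.2] 98.4 row [-0.024 -0.006  0.251] 0.002 nrows 2
```

Request:
servo_tool --pt "-0.02 -0.003 0.05 0 0" --pt "-0.02 -0.003 0.12 0 0" --pt "-0.02 -0.003 0.19 0 0" --pt "-0.02 -0.003 0.24 0 0" --pt "-0.02 -0.003 0.24 0 0" --pt "-0.02 -0.003 0.24 0 0"

```text
time_s: 41.63
ee_pos: [441.1, -284.7, -19.0]
ee_rot: [-179.9, -0.1, 98.4]
force: [-0.1, -0.4, -0.3]
gripper_width: 13.6
gripper_force: 25.0
```

```bash
python3 - <<'E'
from ss import *
s=state(); print(s["ee_pos"],s["force"]); zt=8+s["ee_pos"][2]+36.3; look(zt)
ci=vision.camera_info("wrist"); w=vision.grab_frame("wrist"); cv2.imwrite("pics/w12.png",w[:,:,::-1])
g=((w.min(2)>195)*255).astype(np.uint8); g[260:]=0
for c in cv2.findContours(g,0,1)[0]:
    if cv2.contourArea(c)<80: continue
    P=np.array([onz(ci,*p[0],zt) for p in c]); m=P.mean(0)
    if abs(m[0]-440)<50 and -290<m[1]<-170: print("wrist",len(P),"mean",m.round(1),"min",P.min(0).round(),"max",P.max(0).round(),cv2.boundingRect(c))
E
```

```text
[ 441.10471766 -284.69379371  -18.96452916] [-0.07509271 -0.42281192 -0.31884745]
scene 125 111 mean [ 446.3 -341.4] min [ 434. -373.] max [ 462. -299.]
scene 150 118 mean [ 447.4 -343.4] min [ 434. -373.] max [ 462. -300.]
side 125 120 mean [ 444.7 -341.7] min [ 429. -379.] max [ 464. -290.]
side 150 40 mean [ 452.3 -400.7] min [ 439. -407.] max [ 465. -395.]
side 150 117 mean [ 444.8 -342.2] min [ 429. -378.] max [ 463. -291.]
wrist 302 mean [ 434.8 -243.3] min [ 419. -284.] max [ 446. -206.] (258, 126, 43, 134)
```

Request:
servo_tool --pt "0 -0.003 0.02 0 0" --pt "0 -0.003 0.035 0 0" --pt "0 -0.003 0.045 0 0" --pt "0 -0.003 0.053 0 0" --pt "0 -0.003 0.053 0 0"

```text
time_s: 42.2
ee_pos: [440.6, -284.7, -29.3]
ee_rot: [-180.0, -0.0, 98.4]
force: [0.7, 0.7, -1.0]
gripper_width: 13.7
gripper_force: 25.0
```

Request:
servo_tool --pt "0 0 0.006 0 0" --pt "0 0 0.01 0 0" --pt "0 0 0.01 0 0"

```text
time_s: 42.45
ee_pos: [440.8, -284.8, -31.1]
ee_rot: [-180.0, -0.0, 98.4]
force: [-0.9, 0.3, -1.3]
gripper_width: 13.5
gripper_force: 25.0
```

Request:
servo_tool --pt "0 0 0.004 0 0" --pt "0 0 0.004 0 0.2" --pt "0 0 0.004 0 0.3" --pt "0 0 0.004 0 0.35" --pt "0 0 0.004 0 0.35" --pt "0 0 0.004 0 0.35" --pt "0 0 -0.05 0 0.35" --pt "0 0 -0.2 0 0.35" --pt "0 0 -0.4 0 0.35" --pt "-0.2 0.2 -0.7 0 0.35" --pt "-0.5 0.3 -1 0 0.35" --pt "-0.5 0.3 -1 0 0.35" --pt "-0.5 0.3 -1 0 0.35" --pt "-0.5 0.3 -1 0 0.35" --pt "-0.5 0.3 -1 0 0.35"

```text
time_s: 43.7
ee_pos: [516.1, -376.6, 170.4]
ee_rot: [179.8, 0.1, 98.4]
force: [-1.2, 1.2, -0.4]
gripper_width: 31.8
gripper_force: 0.0
```

```bash
python3 - <<'E'
from ss import *
s=state(); print(s["ee_pos"],s["ee_rot"])
ci=vision.camera_info("wrist"); w=vision.grab_frame("wrist")
g=((w.min(2)>195)*255).astype(np.uint8); g[262:]=0
for c in cv2.findContours(g,0,1)[0]:
    if cv2.contourArea(c)<80: continue
    P=np.array([onz(ci,*p[0],10) for p in c],np.float32); r=cv2.minAreaRect(P)
    if max(r[1])>60: print(np.round(r[0],1),np.round(r[1],1),round(r[2],1),cv2.boxPoints(r).round().tolist(),cv2.boundingRect(c))
a=vision.grab_frame("scene");b=vision.grab_frame("side")
A=np.hstack([cv2.resize(a[270:415,255:415],(400,362)),cv2.resize(b[265:410,265:425],(400,362))])
B=np.hstack([cv2.resize(w[60:270,60:460],(400,210)),cv2.resize(a[110:220,150:360],(400,210))])
cv2.imwrite("pics/f.png",np.vstack([A,B])[:,:,::-1])
E
```

```text
[ 516.07621155 -376.5512708   170.43167575] [1.79841677e+02 1.46884682e-01 9.83550265e+01]
[ 283.7 -420.3] [90.5 96.3] 6.0 [[234.0, -377.0], [244.0, -473.0], [334.0, -463.0], [324.0, -368.0]] (56, 164, 79, 76)
[ 705.6 -365.8] [147.  169.6] 89.5 [[620.0, -439.0], [790.0, -440.0], [791.0, -293.0], [621.0, -292.0]] (351, 144, 158, 118)
[ 769.1 -316. ] [104.5 218.9] 47.1 [[653.0, -280.0], [814.0, -429.0], [885.0, -352.0], [724.0, -203.0]] (404, 133, 128, 129)
[ 440.4 -285.1] [ 30.1 160.5] 8.3 [[414.0, -208.0], [437.0, -367.0], [467.0, -362.0], [444.0, -204.0]] (214, 36, 30, 144)
[ 261.7 -242.2] [12.8 86.7] 74.4 [[218.0, -237.0], [302.0, -260.0], [305.0, -248.0], [222.0, -224.0]] (36, 27, 77, 44)
```

View pics/f.png

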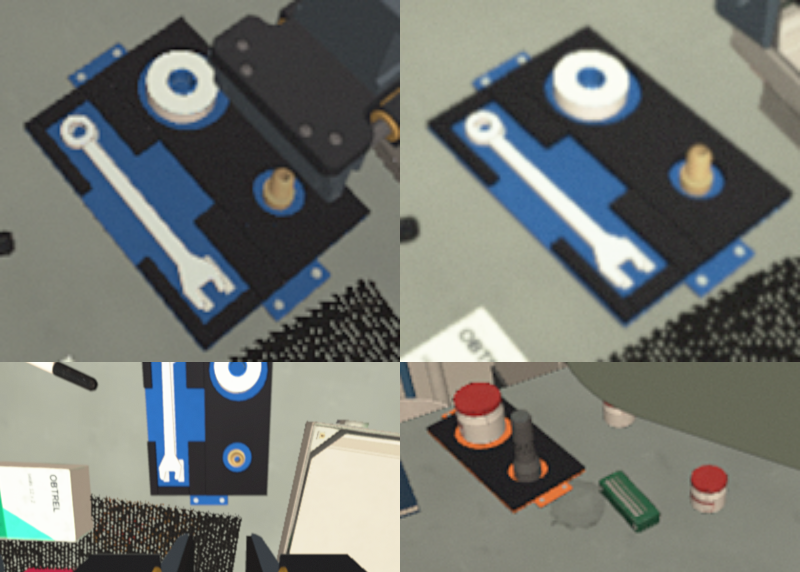

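The last picture shows the spanner in its pocket over the outline (open jaw at the drawn jaw). The reel lies flat, the barb is upright, and the pot and torch stand in the orange recesses. The arm is clear, so I'm handing in.

```bash
python3 -c "
from workcell import job_done
print(job_done())"
```

```text
the job is handed in; nothing more can be done
None
```

Both kits are made up and handed in: in the last camera pictures and position checks, all five things sit in their own pockets, and I never touched the vent filter or hex key set; the judge's result was not shown.

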